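# Take down the pile and weigh the tag kit

## Robot

A 6-joint arm with a two-finger parallel gripper is mounted at the origin on the work surface. World frame = base frame: x ahead of the robot, y to its left, z up, the work surface at z = 0. Lengths are in m, angles in rad, forces in N, time in s.
With the tool pointing down it reaches from about 0.4 to 0.825 m from the base axis. Payload 7 kg.
Tool frame: the origin (TCP) lies on the centre line of the jaws, within the pads' length; the fingertips stand 17 mm ahead of it and the grasp point (between the pads) lies 2 mm behind it; z points along the fingers, x is the direction in which the jaws open and shut, and the axes are right-handed (so a half turn about z gives the same grasp; the last joint's range is limited). The gripper opens to 88 mm and grips with 3 to 60 N. Pads are 19 mm wide; open, the fingers measure 130 mm over their backs; the gripper's body (78 mm by 193 mm) begins 47 mm behind the grasp point.
Start: joints at [-0.82, 0.359, 0.012, 0, -1.224, -0.288], TCP at [0.301, -0.604, 0.223] pointing down, gripper open.
Joint ranges: [-3.07, 3.07], [-1.43, 2.12], [-1.02, 1.25], [-3.03, 1.67], [-3.05, -0], [-3.03, 3.03]. Speed limits (rad/s): [2.39, 2.39, 3.01, 3.14, 3.14, 3.14].

## Interface

Orientations are given as a rotation vector (axis times angle).
In Python, from bench import bot gives the robot as it stands.
- The arm moves only by the shell command python3 -m jog 'ROWS' [FORCE]. ROWS is JSON, a list that holds one entry, the list of rows, each a list of 7 numbers: the finger opening in m, from 0 to 0.0876, then the shift along the world's x, y, z in m, then the turn, a rotation vector about the world's x, y, z in rad. In form: [[[claw, tx, ty, tz, ax, ay, az], ...]]. A call has exactly 10 rows; each row is the pose to reach, as a shift and turn from the pose commanded when the call began; what a row does not reach only later rows make up. A row lasts 1/12 s, in which the tool goes at most 41.7 mm and 7.16 degrees, less where a joint would pass 70% of its speed; a pose out of reach is approached as far as the arm can. A call with a gripper value outside its range is refused whole. The fingers move at their own pace and stop on an object; FORCE is the grip in N (left out, the last holds). Time passes only in rows, so rows that repeat a pose let the fingers close, or fill a call up. It gives the time, the measured TCP pose, the force and the opening at its end, in the units of the state.
- bot.get_obs(): the state, without advancing time (a new reading comes with each control period).
- bot.grab_frame(name): name is "scene" or "top" or "wrist"; returns the picture (384x512x3 uint8, red, green, blue); there is no depth.
- bot.camera_model(name): a dict with "fx", "fy", "cx", "cy" (pixels), "dist" ([k1, k2, p1, p2, k3] as OpenCV has them; the pictures are not rectified), "R" (3x3) and "t" (3): a world point X has camera coordinates R X + t; the wrist camera has in their place "mount" (4x4, takes a point from camera to tool coordinates, whose origin is the TCP and whose axes are the tool frame's). Camera axes: x right, y down, z forward; pixel columns grow to the right and rows downward; lengths in m; the calibration is good to about 2 mm. A picture is of the moment at which its call begins: read the wrist's pose just before it. camera_model takes no time and is no camera call.
- bot.sign_off(): hands the job in, once; it reports no verdict.
Trained networks look in the newest picture that a camera, given by its name, has taken for a name from the list of things; names that differ only in an ending like _2 or _b are one class to them, and where a whole thing is asked for, a point or a joint stands for the part that bears it (a point fixed in the world has none). Each returns a list of dicts, best first, with "score" (0 to 1); they miss things now and then, are a little off and sometimes report something else, mostly with a low value. They report only what shows in the picture. A call takes as long as a camera call. They do not tell look-alikes from the thing itself.
- bot.cut_out(name, camera): "region" (384x512 bool, what is visible of it) and "rect" ([centre column, centre row, width, height] in pixels, round what is visible of it).
The state is a dict: "clock": time; "qpos": joint angles; "qvel": joint speeds; "joint_efforts": joint torques, N m; "tcp_pos": TCP position; "orientation": TCP orientation; "force": force on the tool from outside, world axes, zero at the start; "torque": the same for the moment, N m; "finger_gap": opening from 0.0 (shut) to 1.0 (fully open).
Only numpy, scipy, OpenCV 4.12 (cv2) and the standard library are available. Lean on these libraries where they do the work, as an engineer would, in place of code of your own. Each camera call takes 0.05 s, during which the arm holds its last target. There are 200 camera calls.

## Task

The long case at the bottom of the pile and the slim case at the top are to be weighed together. Take the pile apart from the top: set the slim case aside on the green mat, put the square tin in the square tray and the round tin in the round dish, then set the long case gently along the middle of the bench scale's plate, and last lay the slim case back lengthwise on the middle of the long case. Keep everything upright, let go of each thing where you set it, and leave the mug and the jar alone.

Things in the scene. Friction and masses are not known exactly. Their poses are not given: they have to be found in the camera images.
- long_case: long dark-wood case with steel latches, 200 x 56 x 40 mm (x, y, z), closed, flat top, about 0.45 kg. It stands upright with z up; its origin is the centre of its underside. At the start it lies on the table as the bottom of the pile; x is its long axis, grip it across y.
- square_tin: plain steel square tin, 54 x 54 x 32 mm, flat lid, about 0.16 kg. It stands upright with z up; its origin is the centre of its underside. At the start it stands on the long case, about 52 mm from its middle towards one end or the other, sides nearly parallel to the case's.
- round_tin: plain steel round tin, 54 mm across, 32 mm high, flat lid, about 0.15 kg. It stands upright with z up; its origin is the centre of its underside. At the start it stands on the long case, about 52 mm from its middle towards the other end.
- slim_case: slim black plastic case, 116 x 30 x 28 mm (x, y, z), about 0.14 kg. It stands upright with z up; its origin is the centre of its underside. At the start it bridges the two tins as the top of the pile (underside 72 mm above the table); x is its long axis, grip it across y.
- scale: low grey bench scale, fixed, with a flat rigid steel plate 200 x 92 mm (x, y) whose top is 32 mm above the table. Origin on the table right under the plate's middle, x along the plate's length. The housing (100 mm wide, 26 mm high) reaches 105 mm to +x and, with the green display, 135 mm to -x.
- mat: green bench mat, fixed, 170 x 80 mm (x, y), 5 mm thick, lying on the table; origin at the centre of its underside.
- square_tray: shallow square white tray, fixed, 84 x 84 mm outside, 76 x 76 mm inside, floor 4 mm thick, rim 10 mm above the table; origin at the centre of its underside, x and y along its sides. Any yaw of the tin in it will do.
- round_dish: shallow round white dish, fixed, 84 mm across outside, 76 mm inside, floor 4 mm thick, rim 10 mm above the table; origin at the centre of its underside.
- mug: white ceramic mug, 80 mm across, 90 mm high, loose bystander at the far side of the table; origin at the centre of its underside. Leave it alone.
- jar: closed jar of amber glass with a white lid and a paper band, 64 mm across, 85 mm high, loose bystander at the far side of the table; origin at the centre of its underside. Leave it alone.
Mind the look-alikes: they are no part of the job. Leave any purple look-alike of the square_tray alone.

How it is judged:
On the way, in this order (a step that is already met when the one before it is completed fails the run):
1. the slim case is set aside on the green mat and released (horizontal distance between slim_case and mat below 0.06 m and z of slim_case in the frame of mat between 0.003 and 0.008 m and angle between slim_case's own z axis and vertical below 0.08 rad and contact force between the fingers and slim_case below 0.1 N and linear speed of slim_case below 0.02 m/s), for 0.2 s.
2. the square tin stands in the square tray and the round tin in the round dish, released (horizontal distance between square_tin and square_tray below 0.015 m and z of square_tin in the frame of square_tray between 0.002 and 0.007 m and angle between each of square_tin, round_tin's own z axis and vertical below 0.08 rad and contact force between the fingers and square_tin below 0.1 N and linear speed of each of square_tin, round_tin below 0.02 m/s and horizontal distance between round_tin and round_dish below 0.015 m and z of round_tin in the frame of round_dish between 0.002 and 0.007 m and contact force between the fingers and round_tin below 0.1 N), for 0.2 s.
3. the long case lies along the middle of the scale's plate, released (horizontal distance between long_case and scale below 0.015 m and z of long_case in the frame of scale between 0.029 and 0.035 m and angle between long_case's own z axis and vertical below 0.08 rad and contact force between the fingers and long_case below 0.1 N and linear speed of long_case below 0.02 m/s and angle between the x axis of long_case and the x axis of scale, either way round below 0.15 rad), for 0.2 s.
At the end, for the whole second after the job is handed in: Square tin flat in the square tray, round tin flat in the round dish, long case flat on the scale's plate (each within 15 mm of the middle), slim case flat on the long case within 12 mm of its middle; both cases lengthwise within 0.15 rad; all released and at rest (all of step 2 and all of step 3 and horizontal distance between slim_case and long_case below 0.012 m and z of slim_case in the frame of long_case between 0.037 and 0.043 m and angle between slim_case's own z axis and vertical below 0.08 rad and contact force between the fingers and slim_case below 0.1 N and linear speed of slim_case below 0.02 m/s and angle between the x axis of slim_case and the x axis of long_case, either way round below 0.15 rad); the robot touches nothing.
It fails at once if one of the four things is tipped by more than 0.6 rad (angle between any of long_case, square_tin, round_tin, slim_case's own z axis and vertical above 0.6 rad).
It fails at once if the mug or the jar is moved by more than 20 mm (distance of any of mug, jar from where it was at the start of the episode above 0.02 m).
It fails at once if the long case is thumped onto the scale (over 60 N) (contact force between long_case and scale above 60 N).
It also fails if it takes over 139 s, if anything falls off the work surface, if the arm or the gripper's body presses on something with over 40 N, if the wrist force passes 120 N, or if a joint passes its speed limit or range.

## Working session

There is one attempt and no reset: what is moved stays moved. The work goes in short steps, Python scripts to look and compute and a shell command to move; the robot and the scene stay as the last step left them, time stands still between calls to the robot, and variables do not carry over. Pictures are saved under pics/ and viewed, about 12 in all and at most 16, crops included, and the job is handed in when it is done.

```bash
mkdir -p pics; ls; python3 - <<'E'
from bench import bot
import cv2,numpy as np
print(bot.get_obs())
for n in("scene","top","wrist"):
    im=bot.grab_frame(n); cv2.imwrite(f"pics/{n}0.png",im[:,:,::-1])
    print(n,bot.camera_model(n))
E
```

```text
pics
{'clock': 0.0, 'qpos': array([-8.19917925e-01,  3.59418046e-01,  1.10407151e-02, -3.37954739e-04,
       -1.22410951e+00, -2.88117763e-01]), 'qvel': array([ 0.00015814,  0.00062696,  0.00221043,  0.00015146,  0.00089493,
       -0.00093466]), 'joint_efforts': array([-1.03990391e-05, -5.82719350e+01,  2.93053436e+01,  6.99719712e+00,
        6.72708979e-03, -2.02061574e-04]), 'tcp_pos': array([ 0.30108566, -0.6035624 ,  0.22179685]), 'orientation': array([-1.65215736e+00, -2.67025422e+00, -1.17879340e-03]), 'force': array([ 0.24847675, -0.09757373, -0.19295144]), 'torque': array([ 0.00313171, -0.00482645, -0.00467658]), 'finger_gap': 0.9960714166690674}
scene {'fx': 483.90648419668065, 'fy': 483.90648419668065, 'cx': 252.77638749081325, 'cy': 180.16487371945374, 'dist': array([-0.06654852,  0.        ,  0.        ,  0.        ,  0.        ]), 'R': array([[ 0.05131553,  0.99865531,  0.00736859],
       [ 0.59464527, -0.02462617, -0.80361095],
       [-0.80234888,  0.04561942, -0.59510936]]), 't': array([-0.04397468, -0.22692478,  1.86372091])}
top {'fx': 410.48561140320993, 'fy': 
[... 191 characters left out ...]
 -0.01709322],
       [-0.99015192,  0.01942005, -0.13864354],
       [ 0.13893469,  0.01453828, -0.99019482]]), 't': array([0.01393928, 0.50593434, 1.04776054])}
wrist {'fx': 313.79909328207026, 'fy': 313.79909328207026, 'cx': 251.9448745404519, 'cy': 188.55691010352487, 'dist': array([0.02106456, 0.        , 0.        , 0.        , 0.        ]), 'mount': array([[ 9.99999857e-01,  3.50614354e-04,  4.04327220e-04,
        -5.05098598e-04],
       [-4.43655495e-04,  9.65630969e-01,  2.59916591e-01,
        -6.97725488e-02],
       [-2.99300398e-04, -2.59916733e-01,  9.65630987e-01,
        -1.61478525e-01],
       [ 0.00000000e+00,  0.00000000e+00,  0.00000000e+00,
         1.00000000e+00]])}
```

View pics/scene0.png

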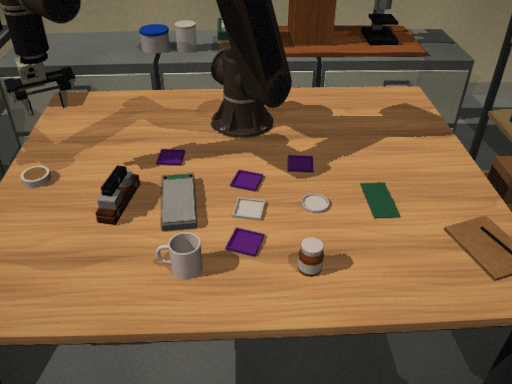

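View pics/top0.png

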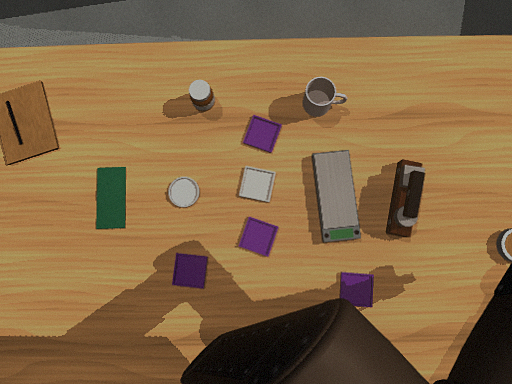

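Scene/top show the pile at top-pixel (406,198), scale (337,196), white tray (257,184), dish (183,192) and mat (111,198). The mug is at (320,95) and the jar at (201,95). Things that could be mistaken:
- **Tray:** the four purple trays at (262,134), (258,237), (190,270) and (356,289). The wanted one is white.
- **Slim case:** the black stick on the board at (14,122). The wanted one is on the pile.
- **Dish:** the round white thing at the right edge, (508,245). The wanted one is at (183,192).

```bash
cat > h.py <<'E'
from bench import bot
import cv2,numpy as np
from scipy.spatial.transform import Rotation as Ro
def cam(n):
    m=bot.camera_model(n); K=np.array([[m['fx'],0,m['cx']],[0,m['fy'],m['cy']],[0,0,1]])
    if n=='wrist':
        o=bot.get_obs(); T=np.eye(4); T[:3,:3]=Ro.from_rotvec(o['orientation']).as_matrix(); T[:3,3]=o['tcp_pos']
        C=T@m['mount']; R=C[:3,:3]; c=C[:3,3]
    else: R=np.array(m['R']).T; c=-R@np.array(m['t'])
    return K,np.array(m['dist']),R,c
def proj(C,uv,z):
    K,d,R,c=C
    p=cv2.undistortPoints(np.array(uv,float).reshape(-1,1,2),K,d).reshape(-1,2)
    r=np.c_[p,np.ones(len(p))]@R.T
    return (c+r*((z-c[2])/r[:,2:]))[:,:2]
def snap(n,f):
    C=cam(n); im=bot.grab_frame(n); cv2.imwrite(f,im[:,:,::-1]); return C,im
def cut(name,n,k=0):
    r=bot.cut_out(name,n)
    return [(round(x['score'],2),np.round(x['rect']).astype(int).tolist(),x['region']) for x in r]
def rect(C,reg,z):
    cs,_=cv2.findContours(reg.astype(np.uint8),cv2.RETR_EXTERNAL,cv2.CHAIN_APPROX_NONE)
    q=proj(C,max(cs,key=len).reshape(-1,2),z)
    b=cv2.boxPoints(cv2.minAreaRect((q*1000).astype(np.float32)))/1000
    e0,e1=b[1]-b[0],b[2]-b[1]
    if np.linalg.norm(e0)<np.linalg.norm(e1): e0,e1=e1,e0
    yaw=np.degrees(np.arctan2(e0[1],e0[0]))
    return np.round(b.mean(0),4),round(np.linalg.norm(e0),4),round(np.linalg.norm(e1),4),round((yaw+90)%180-90,1)
E
python3 - <<'E'
from h import *
H=dict(long_case=.04,square_tin=.072,round_tin=.072,slim_case=.1,scale=.032,mat=.005,square_tray=.01,round_dish=.01,mug=.09,jar=.085)
for n in("top","scene","wrist"):
    C,im=snap(n,f"pics/{n}1.png")
    for k,h in H.items():
        if n=='wrist' and k in('mug','jar','mat','square_tray','round_dish'):continue
        for s,rc,reg in cut(k,n)[:3]: 
            if s>.2: print(n,k,s,rc,*rect(C,reg,h), int(reg.sum()))
E
python3 - <<'E'
import cv2
t=cv2.imread('pics/top0.png')[140:260,290:450];t=cv2.resize(t,None,fx=3.75,fy=3.75,interpolation=cv2.INTER_CUBIC)
w=cv2.imread('pics/wrist0.png')
import numpy as np
w=cv2.resize(w,(600,450)); cv2.imwrite('pics/c1.png',cv2.resize(np.hstack([t,w]),None,fx=.66,fy=.66))
E
```

```text
top long_case 0.71 [406, 198, 35, 77] [ 0.4774 -0.3799] 0.2063 0.0688 -13.4 932
top square_tin 0.66 [411, 177, 30, 23] [ 0.5379 -0.3853] 0.0773 0.0432 -50.5 259
top round_tin 0.62 [186, 194, 32, 28] [0.5002 0.1885] 0.0777 0.0773 0.1 757
top round_tin 0.52 [408, 216, 21, 17] [ 0.4197 -0.3685] 0.0598 0.0415 54.3 263
top slim_case 0.77 [415, 193, 20, 49] [ 0.4809 -0.3855] 0.1211 0.0393 -14.0 735
top scale 0.83 [334, 197, 47, 98] [ 0.4892 -0.2033] 0.2373 0.1021 5.2 3399
top mat 0.84 [112, 198, 30, 62] [0.4985 0.4042] 0.1694 0.0828 0.6 1803
top square_tray 0.97 [256, 185, 38, 33] [0.5272 0.0013] 0.086 0.0848 -12.5 959
top square_tray 0.85 [356, 288, 36, 34] [ 0.2444 -0.2517] 0.0865 0.0845 84.5 1021
top square_tray 0.68 [188, 272, 39, 34] [0.2999 0.1832] 0.0879 0.0822 82.7 1005
top round_dish 0.89 [184, 193, 29, 34] [0.5088 0.2003] 0.0839 0.0822 -45.2 791
top mug 0.71 [324, 96, 44, 40] [ 0.7362 -0.1649] 0.1046 0.1036 -46.6 1134
top jar 0.74 [199, 95, 27, 28] [0.7536 0.1418] 0.0896 0.0628 17.5 660
scene long_case 0.81 [118, 198, 47, 49] [ 0.5055 -0.3746] 0.238 0.0813 -17.5 751
scene square_
[... 230 characters left out ...]
ene scale 0.75 [178, 207, 36, 54] [ 0.5155 -0.2039] 0.2663 0.1003 5.1 1892
scene mat 0.67 [380, 200, 35, 35] [0.5022 0.408 ] 0.1614 0.0762 0.1 776
scene square_tray 0.96 [170, 158, 28, 15] [ 0.252  -0.2493] 0.0982 0.0837 -5.4 391
scene square_tray 0.95 [251, 209, 26, 21] [0.5347 0.0035] 0.0918 0.0851 -12.5 546
scene square_tray 0.95 [302, 166, 26, 23] [0.3086 0.1863] 0.0972 0.0817 -7.7 404
scene round_dish 0.98 [316, 201, 31, 22] [0.5187 0.2044] 0.0954 0.084 -7.5 470
scene mug 0.92 [181, 255, 45, 42] [ 0.8008 -0.1767] 0.1523 0.1074 5.6 1407
scene jar 0.64 [311, 258, 26, 37] [0.8108 0.1416] 0.129 0.0614 -12.9 851
wrist long_case 0.41 [349, 303, 12, 11] [ 0.3957 -0.4178] 0.0151 0.0122 -71.2 81
```

View pics/c1.png

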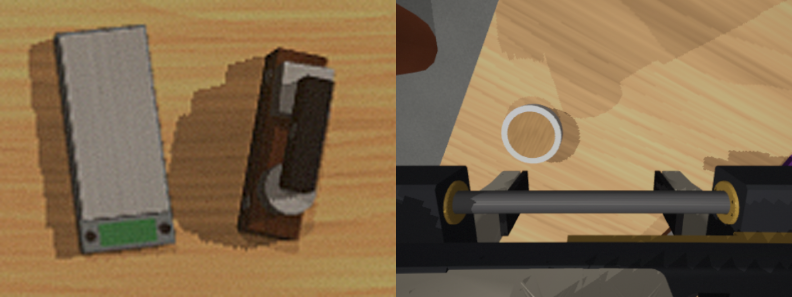

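Crop: the dark-wood long case carries the square tin at its far (+x) end and the round tin at its near end, with the black slim case bridging them. So the pile at top (406,198) is the right thing. The scale's display points towards the robot base. Next I go over the pile with the wrist camera.

```bash
python3 -m jog '[[[0.0876,0.1,0.08,0.06,0,0,-0.3],[0.0876,0.25,0.2,0.1,0,0,-0.69],[0.0876,0.25,0.2,0.1,0,0,-0.69],[0.0876,0.25,0.2,0.1,0,0,-0.69],[0.0876,0.25,0.2,0.1,0,0,-0.69],[0.0876,0.25,0.2,0.1,0,0,-0.69],[0.0876,0.25,0.2,0.1,0,0,-0.69],[0.0876,0.25,0.2,0.1,0,0,-0.69],[0.0876,0.25,0.2,0.1,0,0,-0.69],[0.0876,0.25,0.2,0.1,0,0,-0.69]]]' 20
cat > look.py <<'E'
import sys
from h import *
H=dict(long_case=.04,square_tin=.072,round_tin=.072,slim_case=.1,scale=.032,mat=.005,square_tray=.01,round_dish=.01,mug=.09,jar=.085)
f=sys.argv[1]; C,im=snap('wrist',f); o=bot.get_obs(); print(o['clock'],o['tcp_pos'],np.degrees(np.arctan2(*Ro.from_rotvec(o['orientation']).as_matrix()[1::-1,0])))
for a in sys.argv[2:]:
    k,_,h=a.partition('=')
    for s,rc,reg in cut(k,'wrist')[:2]:
        if s>.2: print(k,s,rc,*rect(C,reg,float(h or H[k])),int(reg.sum()))
E
python3 look.py pics/w2.png slim_case square_tin round_tin long_case scale
python3 -m jog '[[[0.0876,0.03,0.05,0.08,0,0,0],[0.0876,0.03,0.05,0.08,0,0,0],[0.0876,0.03,0.05,0.08,0,0,0],[0.0876,0.03,0.05,0.08,0,0,0],[0.0876,0.03,0.05,0.08,0,0,0],[0.0876,0.03,0.05,0.08,0,0,0],[0.0876,0.03,0.05,0.08,0,0,0],[0.0876,0.03,0.05,0.08,0,0,0],[0.0876,0.03,0.05,0.08,0,0,0],[0.0876,0.03,0.05,0.08,0,0,0]]]'
python3 look.py pics/w3.png slim_case square_tin round_tin long_case scale
```

```text
clock: 2.38
tcp_pos: [0.5537, -0.4022, 0.3232]
orientation: [2.455, 1.959, 0.001]
force: [0.3, -0.3, 0.1]
finger_gap: 0.998
2.4333 [ 0.5521157  -0.40310544  0.32260671] 77.10106796003402
slim_case 0.84 [252, 99, 33, 105] [ 0.4816 -0.3902] 0.1165 0.0318 -13.6 2626
square_tin 0.62 [252, 142, 49, 45] [ 0.5306 -0.4004] 0.0549 0.0537 80.7 974
round_tin 0.9 [249, 52, 42, 43] [ 0.4253 -0.3747] 0.0526 0.0439 70.1 838
long_case 0.71 [251, 95, 43, 152] [ 0.3987 -0.3681] 0.0572 0.0325 76.0 1960
scale 0.72 [375, 85, 112, 170] [ 0.4934 -0.2129] 0.2335 0.1055 5.4 13001
scale 0.47 [251, 98, 28, 103] [ 0.4808 -0.3906] 0.1345 0.0348 -13.6 2487
clock: 3.52
tcp_pos: [0.581, -0.3543, 0.4022]
orientation: [-2.459, -1.954, 0.001]
force: [-0.9, 0.2, 0.7]
finger_gap: 0.999
3.5667 [ 0.58110649 -0.35424363  0.40235869] 76.9592255046714
slim_case 0.91 [215, 90, 28, 87] [ 0.4827 -0.3888] 0.1153 0.0332 -13.6 1955
square_tin 0.85 [215, 126, 44, 37] [ 0.5313 -0.3997] 0.0556 0.0555 80.2 770
square_tin 0.5 [215, 90, 25, 88] [ 0.4806 -0.3925] 0.1224 0.0329 -14.5 1914
round_tin 0.86 [213, 51, 34, 40] [ 0.4267 -0.3728] 0.052 0.0433 59.0 557
long_case 0.83 [216, 87, 36, 132] [ 0.4805 -0.3857] 0.2004 0.0579 -12.9 1675
long_case 0.64 [215, 89, 25, 87] [ 0.4787 -0.3952] 0.1303 0.0367 -14.3 1940
scale 0.87 [326, 76, 100, 148] [ 0.4932 -0.2104] 0.2368 0.1021 5.1 9578
```

View pics/w2.png

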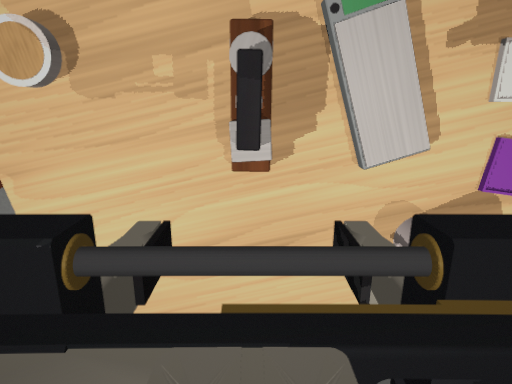

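Wrist views agree within 2 mm with the stated heights. They give slim (0.482,-0.389) at yaw -13.6°, square tin (0.531,-0.400), round tin (0.426,-0.374), and long case (0.4805,-0.3857) at -13°. Picture w2: slim at (249,99), square tin at (252,142), round tin at (249,52).

```bash
python3 -m jog '[[[0.06,-0.099,-0.035,-0.24,0,0,-0.01],[0.06,-0.099,-0.035,-0.24,0,0,-0.01],[0.06,-0.099,-0.035,-0.24,0,0,-0.01],[0.06,-0.099,-0.035,-0.24,0,0,-0.01],[0.06,-0.099,-0.035,-0.24,0,0,-0.01],[0.06,-0.099,-0.035,-0.24,0,0,-0.01],[0.06,-0.099,-0.035,-0.24,0,0,-0.01],[0.06,-0.099,-0.035,-0.24,0,0,-0.01],[0.06,-0.099,-0.035,-0.24,0,0,-0.01],[0.06,-0.099,-0.035,-0.24,0,0,-0.01]]]' 15
```

```text
clock: 4.65
tcp_pos: [0.4845, -0.3897, 0.1653]
orientation: [2.465, 1.942, 0.002]
force: [0.6, -0.1, 0.8]
finger_gap: 0.687
```

```bash
python3 -m jog '[[[0.06,0,0,-0.03,0,0,0],[0.06,0,0,-0.05,0,0,0],[0.06,0,0,-0.065,0,0,0],[0.06,0,0,-0.078,0,0,0],[0.06,0,0,-0.078,0,0,0],[0.06,0,0,-0.078,0,0,0],[0.02,0,0,-0.078,0,0,0],[0.02,0,0,-0.078,0,0,0],[0.02,0,0,-0.078,0,0,0],[0.02,0,0,-0.078,0,0,0]]]' 15
```

```text
clock: 5.48
tcp_pos: [0.4829, -0.3892, 0.0858]
orientation: [2.467, 1.942, 0.001]
force: [-1.1, 0.4, 0.7]
finger_gap: 0.441
```

```bash
python3 -m jog '[[[0.02,0,0,0,0,0,0],[0.02,0,0,0,0,0,0],[0.02,0,0,0,0,0,0],[0.02,0,0,0.005,0,0,0],[0.02,0,0,0.015,0,0,0],[0.02,0,0,0.03,0,0,0],[0.02,0,0,0.05,0,0,0],[0.02,0,0,0.08,0,0,0],[0.02,0,0,0.11,0,0,0],[0.02,0,0,0.14,0,0,0]]]'; python3 -c "
from bench import bot;o=bot.get_obs();print(o)"
```

```text
clock: 6.32
tcp_pos: [0.4819, -0.3888, 0.2267]
orientation: [-2.469, -1.943, 0.0]
force: [1.0, -0.0, -0.2]
finger_gap: 0.343
{'clock': 6.3167, 'qpos': array([-3.64006125e-01,  2.65549675e-01, -1.11639434e-01, -1.60254111e-05,
       -1.19389721e+00, -1.44406866e+00]), 'qvel': array([ 9.08494059e-04, -2.41721342e-01,  5.21261479e-01, -1.87835691e-04,
       -7.51344484e-01,  5.05919193e-04]), 'joint_efforts': array([-2.43080668e-01, -5.01184630e+01,  2.70661479e+01,  6.97417974e+00,
        1.04444850e+00, -1.83598451e-03]), 'tcp_pos': array([ 0.48192154, -0.38884633,  0.22672123]), 'orientation': array([-2.46856264e+00, -1.94272798e+00,  2.14116078e-04]), 'force': array([ 1.04041428, -0.03259476, -0.2016876 ]), 'torque': array([-0.11820808, -0.17720874,  0.00496905]), 'finger_gap': 0.3426239464834248}
```

```bash
python3 -m jog '[[[0.02,0,0.04,0.01,0,0,0.05],[0.02,0.002,0.08,0.02,0,0,0.1],[0.02,0.004,0.12,0.02,0,0,0.15],[0.02,0.006,0.16,0.02,0,0,0.2],[0.02,0.008,0.2,0.02,0,0,0.24],[0.02,0.01,0.24,0.02,0,0,0.24],[0.02,0.012,0.28,0.02,0,0,0.24],[0.02,0.014,0.32,0.02,0,0,0.24],[0.02,0.016,0.36,0.02,0,0,0.24],[0.02,0.016,0.4,0.02,0,0,0.24]]]'
python3 -m jog '[[[0.02,0,0.04,0,0,0,0],[0.02,0,0.08,0,0,0,0],[0.02,0,0.12,0,0,0,0],[0.02,0,0.16,0,0,0,0],[0.02,0,0.2,0,0,0,0],[0.02,0,0.24,0,0,0,0],[0.02,0,0.28,-0.02,0,0,0],[0.02,0,0.32,-0.04,0,0,0],[0.02,0,0.36,-0.07,0,0,0],[0.02,0,0.392,-0.11,0,0,0]]]'
```

```text
clock: 7.15
tcp_pos: [0.498, 0.0129, 0.2457]
orientation: [2.218, 2.224, 0.002]
force: [1.1, 0.0, -0.6]
finger_gap: 0.339
clock: 7.98
tcp_pos: [0.4988, 0.3906, 0.1535]
orientation: [-2.217, -2.226, -0.006]
force: [0.7, 0.4, -1.0]
finger_gap: 0.345
```

```bash
python3 -m jog '[[[0.02,0,0,-0.03,0,0,0],[0.02,0,0,-0.06,0,0,0],[0.02,0,0,-0.085,0,0,0],[0.02,0,0,-0.1,0,0,0],[0.02,0,0,-0.105,0,0,0],[0.02,0,0,-0.109,0,0,0],[0.02,0,0,-0.109,0,0,0],[0.02,0,0,-0.109,0,0,0],[0.02,0,0,-0.109,0,0,0],[0.02,0,0,-0.109,0,0,0]]]' 15
```

```text
clock: 8.82
tcp_pos: [0.4988, 0.3878, 0.0446]
orientation: [-2.218, -2.224, -0.003]
force: [0.2, 0.4, -1.3]
finger_gap: 0.343
```

```bash
python3 -m jog '[[[0.02,0,0.014,-0.005,0,0,0],[0.02,0,0.014,-0.012,0,0,0],[0.02,0,0.014,-0.018,0,0,0],[0.02,0,0.014,-0.021,0,0,0],[0.02,0,0.014,-0.021,0,0,0],[0.02,0,0.014,-0.021,0,0,0],[0.034,0,0.014,-0.021,0,0,0],[0.034,0,0.014,-0.021,0,0,0],[0.06,0,0.014,-0.021,0,0,0],[0.06,0,0.014,-0.021,0,0,0]]]'
python3 -m jog '[[[0.06,0,0,0,0,0,0],[0.06,0,0,0,0,0,0],[0.06,0,0,0.01,0,0,0],[0.06,0,0,0.04,0,0,0],[0.08,0.03,0,0.08,0,0,0],[0.08,0.06,0,0.12,0,0,0],[0.08,0.08,-0.02,0.16,0,0,0],[0.08,0.095,-0.05,0.19,0,0,0],[0.08,0.1,-0.06,0.21,0,0,0],[0.08,0.1,-0.06,0.21,0,0,0]]]'
python3 look.py pics/w4.png slim_case mat round_dish square_tray
```

```text
clock: 9.65
tcp_pos: [0.4986, 0.4014, 0.0226]
orientation: [-2.218, -2.224, -0.001]
force: [0.1, 0.4, -0.6]
finger_gap: 0.483
clock: 10.48
tcp_pos: [0.6025, 0.3394, 0.2406]
orientation: [2.218, 2.221, 0.015]
force: [0.5, 0.9, 1.3]
finger_gap: 0.911
10.5333 [0.60151085 0.33998956 0.23872637] 90.03228465624996
slim_case 0.56 [309, 66, 37, 113] [0.5044 0.3883] 0.0938 0.0284 -0.1 3340
mat 0.86 [309, 73, 71, 145] [0.5038 0.4047] 0.162 0.0808 0.7 6553
mat 0.5 [136, 81, 74, 74] [0.5108 0.2028] 0.0844 0.0842 45.1 4243
round_dish 0.64 [138, 81, 77, 74] [0.5118 0.2046] 0.0854 0.0822 -89.7 4338
square_tray 0.93 [10, 199, 20, 37] [0.6556 0.0309] 0.0409 0.0281 -11.8 620
square_tray 0.88 [5, 105, 10, 71] [0.5389 0.0471] 0.0843 0.0111 -12.4 664
```

View pics/w4.png

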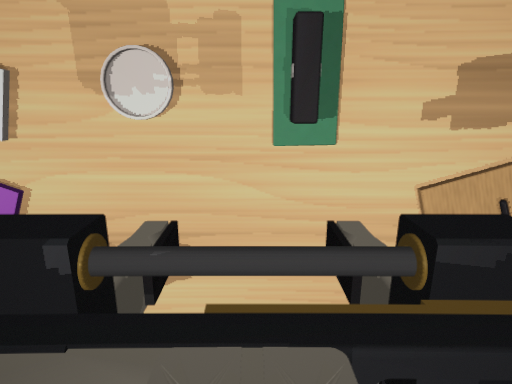

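Slim lies flat on the mat at (308,66); dish rim is at (138,81). Next I look at the tray on the way back.

```bash
python3 -m jog '[[[0.0876,0,-0.04,0.02,0,0,0],[0.0876,0.01,-0.08,0.04,0,0,0],[0.0876,0.02,-0.12,0.06,0,0,0],[0.0876,0.02,-0.16,0.06,0,0,0],[0.0876,0.02,-0.2,0.06,0,0,0],[0.0876,0.02,-0.24,0.06,0,0,0],[0.0876,0.02,-0.28,0.06,0,0,0],[0.0876,0.02,-0.31,0.06,0,0,0],[0.0876,0.02,-0.32,0.06,0,0,0],[0.0876,0.02,-0.32,0.06,0,0,0]]]'
python3 look.py pics/w5.png round_dish square_tray scale
python3 -m jog '[[[0.0876,0,-0.04,0,0,0,-0.05],[0.0876,0,-0.08,0,0,0,-0.1],[0.0876,-0.01,-0.12,0,0,0,-0.17],[0.0876,-0.02,-0.16,0,0,0,-0.17],[0.0876,-0.02,-0.2,0,0,0,-0.17],[0.0876,-0.02,-0.24,0,0,0,-0.17],[0.0876,-0.02,-0.28,0,0,0,-0.17],[0.0876,-0.02,-0.32,0,0,0,-0.17],[0.0876,-0.02,-0.36,0,0,0,-0.17],[0.0876,-0.02,-0.39,0,0,0,-0.17]]]'
python3 -m jog '[[[0.0876,0,-0.01,-0.01,0,0,0],[0.0876,0,-0.01,-0.01,0,0,0],[0.0876,0,-0.01,-0.01,0,0,0],[0.0876,0,-0.01,-0.01,0,0,0],[0.0876,0,-0.01,-0.01,0,0,0],[0.0876,0,-0.01,-0.01,0,0,0],[0.0876,0,-0.01,-0.01,0,0,0],[0.0876,0,-0.01,-0.01,0,0,0],[0.0876,0,-0.01,-0.01,0,0,0],[0.0876,0,-0.01,-0.01,0,0,0]]]'
python3 look.py pics/w6.png square_tin round_tin long_case scale
```

```text
clock: 11.57
tcp_pos: [0.6176, 0.0193, 0.2912]
orientation: [-2.22, -2.222, 0.003]
force: [0.6, 1.0, -0.9]
finger_gap: 0.996
11.6167 [0.61785611 0.02073607 0.29115679] 90.08182962780806
round_dish 0.56 [391, 75, 67, 69] [0.5121 0.2012] 0.0864 0.0834 -81.5 3525
square_tray 0.93 [239, 9, 54, 18] [0.4326 0.0025] 0.065 0.0201 -90.0 537
square_tray 0.82 [228, 190, 67, 76] [ 0.6689 -0.014 ] 0.0876 0.085 -21.1 3260
scale 0.92 [76, 76, 121, 153] [ 0.5183 -0.1964] 0.1841 0.107 5.1 13031
clock: 12.6
tcp_pos: [0.5988, -0.3701, 0.2915]
orientation: [-2.398, -2.029, 0.001]
force: [0.2, 1.1, -0.1]
finger_gap: 0.999
clock: 13.43
tcp_pos: [0.5984, -0.3785, 0.2824]
orientation: [2.399, 2.028, 0.0]
force: [-0.7, -0.2, 0.4]
finger_gap: 0.999
13.4833 [ 0.59832628 -0.37864315  0.28235166] 80.42475790257357
square_tin 0.92 [224, 110, 48, 48] [ 0.531  -0.4002] 0.0536 0.0522 80.5 2231
round_tin 0.55 [228, 20, 50, 40] [ 0.4411 -0.378 ] 0.053 0.0382 80.5 1703
long_case 0.57 [229, 76, 55, 148] [ 0.4671 -0.3841] 0.1143 0.0566 -14.1 3173
scale 0.87 [374, 76, 110, 150] [ 0.5174 -0.2106] 0.1866 0.1035 5.0 12576
```

View pics/w6.png

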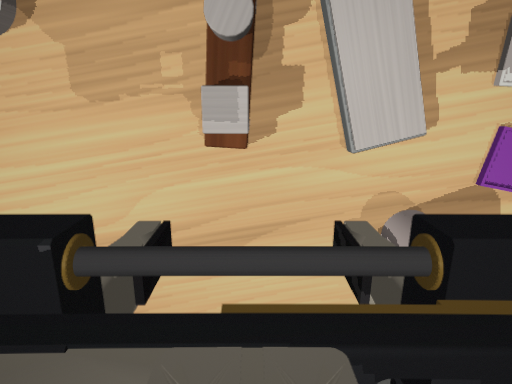

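Square tin at (224,110), round tin at (228,20), both undisturbed. Going for the square tin.

```bash
python3 -m jog '[[[0.0876,-0.03,-0.01,-0.02,0,0,0],[0.0876,-0.06,-0.02,-0.04,0,0,0],[0.0876,-0.067,-0.021,-0.075,0,0,0],[0.0876,-0.067,-0.021,-0.11,0,0,0],[0.0876,-0.067,-0.021,-0.14,0,0,0],[0.0876,-0.067,-0.021,-0.165,0,0,0],[0.0876,-0.067,-0.021,-0.185,0,0,0],[0.0876,-0.067,-0.021,-0.2,0,0,0],[0.0876,-0.067,-0.021,-0.21,0,0,0],[0.0876,-0.067,-0.021,-0.215,0,0,0]]]'
python3 -m jog '[[[0.0876,0,0,0,0,0,0],[0.06,0,0,0,0,0,0],[0.045,0,0,0,0,0,0],[0.045,0,0,0,0,0,0],[0.045,0,0,0,0,0,0],[0.045,0,0,0,0,0,0],[0.045,0,0,0,0,0,0],[0.045,0,0,0,0,0,0],[0.045,0,0,0,0,0,0],[0.045,0,0,0,0,0,0]]]' 20
```

```text
clock: 14.52
tcp_pos: [0.5307, -0.3995, 0.0656]
orientation: [-2.398, -2.027, 0.001]
force: [0.1, -0.2, 0.2]
finger_gap: 0.998
clock: 15.35
tcp_pos: [0.5321, -0.401, 0.0686]
orientation: [2.397, 2.027, 0.0]
force: [-0.9, -4.1, 4.4]
finger_gap: 0.518
```

```bash
python3 - <<'E'
from h import *
_,a=snap('scene','pics/s7.png');_,b=snap('top','pics/t7.png');_,w=snap('wrist','pics/w7.png')
A=cv2.resize(a[120:240,60:220],(640,480),interpolation=cv2.INTER_CUBIC)
B=cv2.resize(b[130:250,360:460],(400,480),interpolation=cv2.INTER_CUBIC)
o=np.hstack([A,B]);cv2.imwrite('pics/c7.png',cv2.resize(o,None,fx=.75,fy=.75)[:,:,::-1])
print(bot.get_obs()['force'])
E
```

```text
[-0.34249721 -4.50501526  6.40311099]
```

View pics/c7.png

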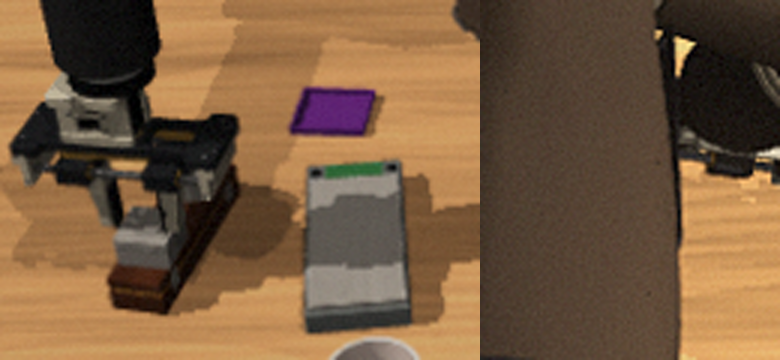

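```bash
python3 - <<'E'
import cv2,numpy as np
a=cv2.imread('pics/s7.png')[165:225,85:145];w=cv2.imread('pics/w7.png')
a=cv2.resize(a,(400,400),interpolation=cv2.INTER_CUBIC);w=cv2.resize(w[:,:],(400,300))
w=np.vstack([w,np.zeros((100,400,3),np.uint8)])
cv2.imwrite('pics/c8.png',np.hstack([a,w]))
E
```

```text
(no output)
```

View pics/c8.png

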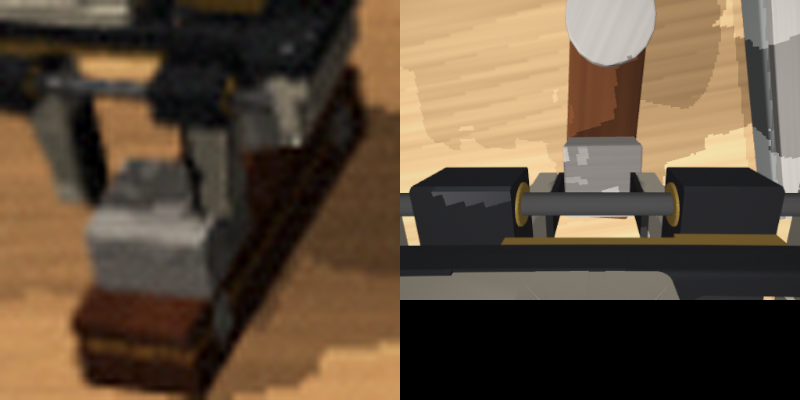

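The crop shows the tin between the fingers, but the opening reads 45 mm (tin 54 mm) with 6 N upward force. That looks wrong, so I open, back off and look again.

```bash
python3 -m jog '[[[0.05,0,0,0,0,0,0],[0.055,0,0,0,0,0,0],[0.06,0,0,0,0,0,0],[0.07,0,0,0,0,0,0],[0.08,0,0,0,0,0,0],[0.0876,0,0,0,0,0,0],[0.0876,0,0,0,0,0,0],[0.0876,0,0,0,0,0,0],[0.0876,0,0,0,0,0,0],[0.0876,0,0,0,0,0,0]]]'
python3 -m jog '[[[0.0876,0,0,0.02,0,0,0],[0.0876,0,0,0.04,0,0,0],[0.0876,0.02,0.01,0.08,0,0,0],[0.0876,0.04,0.02,0.1,0,0,0],[0.0876,0.06,0.02,0.13,0,0,0],[0.0876,0.07,0.02,0.15,0,0,0],[0.0876,0.07,0.02,0.15,0,0,0],[0.0876,0.07,0.02,0.15,0,0,0],[0.0876,0.07,0.02,0.15,0,0,0],[0.0876,0.07,0.02,0.15,0,0,0]]]'
python3 look.py pics/w9.png square_tin round_tin long_case
```

```text
clock: 16.33
tcp_pos: [0.5311, -0.3995, 0.0668]
orientation: [-2.399, -2.028, 0.0]
force: [-0.1, 0.7, -0.3]
finger_gap: 0.999
clock: 17.17
tcp_pos: [0.6002, -0.3795, 0.2156]
orientation: [-2.398, -2.026, 0.002]
force: [-0.0, -1.2, -0.3]
finger_gap: 1.0
17.2167 [ 0.60025181 -0.37959345  0.21582234] 80.39354311013103
square_tin 0.84 [227, 110, 65, 59] [ 0.5335 -0.3924] 0.0543 0.054 82.1 3312
round_tin 0.77 [222, 14, 53, 29] [ 0.4522 -0.3795] 0.0475 0.0202 80.6 1121
long_case 0.88 [225, 79, 58, 155] [ 0.47   -0.3853] 0.0796 0.0565 -13.5 4485
```

View pics/w9.png

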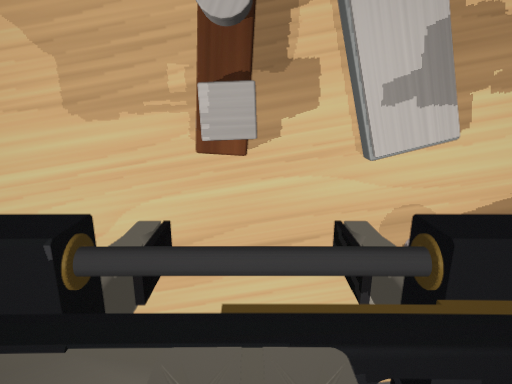

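The tin is flat but was pushed about 8 mm towards +y, so one finger didn't meet its side. I overlay the expected tin and finger geometry on the scene picture to see why.

```bash
cat > ov.py <<'E'
from h import *
def P(C,X):
    K,d,R,c=C; r,_=cv2.Rodrigues(R.T); return cv2.projectPoints(np.array(X,float),r,-R.T@c,K,d)[0].reshape(-1,2)
def box(x,y,yaw,l,w,z0,z1):
    a=np.radians(yaw);u=np.array([np.cos(a),np.sin(a)]);v=np.array([-u[1],u[0]])
    q=[np.array([x,y])+s*u*l/2+t*v*w/2 for s,t in((1,1),(1,-1),(-1,-1),(-1,1))]
    return [np.r_[p,z] for z in(z0,z1) for p in q]
def draw(im,C,B,off,s,col):
    p=((P(C,B)-off+.5)*s).astype(int)
    for i in range(4):
        for a,b in((i,(i+1)%4),(4+i,4+(i+1)%4),(i,i+4)): cv2.line(im,tuple(map(int,p[a])),tuple(map(int,p[b])),col,1)
E
python3 - <<'E'
from ov import *
C=cam('scene'); s=8
a=cv2.imread('pics/s7.png'); _,b=snap('scene','pics/s9.png'); b=b[:,:,::-1]
def prep(im): return cv2.resize(im[165:225,85:135],(400,480),interpolation=cv2.INTER_CUBIC)
A,B=prep(a),prep(b);off=np.array([85,165])
long=box(.4805,-.3857,-13,.2,.056,0,.04)
draw(A,C,box(.5335,-.3924,-9,.054,.054,.04,.072),off,s,(0,255,255)); draw(B,C,box(.5335,-.3924,-9,.054,.054,.04,.072),off,s,(0,255,255))
draw(A,C,long,off,s,(255,255,0));draw(B,C,long,off,s,(255,255,0))
y=np.radians(80.4);d=np.array([np.cos(y),np.sin(y)])
for g in(1,-1):
    c=np.array([.5321,-.401])+g*d*(.0227+.005); draw(A,C,box(*c,80.4,.010,.019,.0516,.09),off,s,(0,0,255))
cv2.imwrite('pics/c9.png',np.hstack([A,B]))
for n in['square_tin','long_case']:
    for q,rc,reg in cut(n,'scene')[:1]: print(n,q,rc)
E
```

```text
square_tin 0.73 [112, 199, 23, 26]
long_case 0.81 [119, 197, 46, 52]
```

View pics/c9.png

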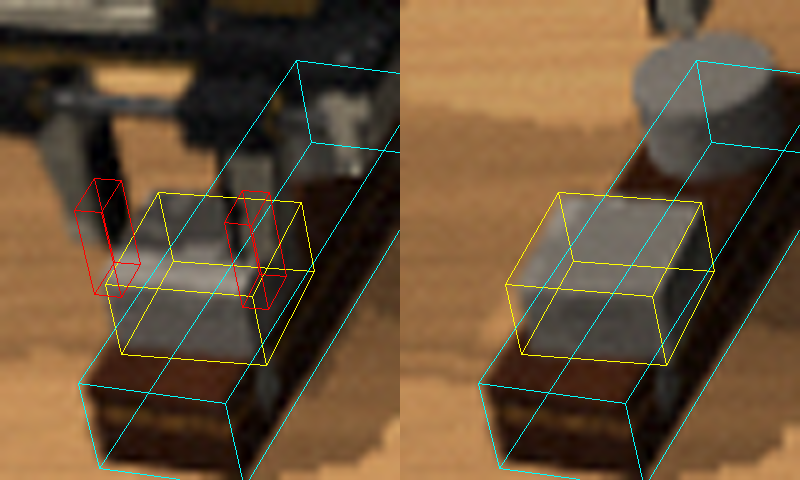

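```bash
python3 - <<'E'
from ov import *
# slim on mat from scene and top
for n in('scene','top'):
    C,im=snap(n,f'pics/{n}10.png')
    for k,z in(('slim_case',.033),('mat',.005)):
        for q,rc,reg in cut(k,n)[:1]: print(n,k,q,rc,*rect(C,reg,z))
C=cam('scene'); o=bot.get_obs(); t=o['tcp_pos']; R=Ro.from_rotvec(o['orientation']).as_matrix()
im=cv2.imread('pics/scene10.png'); p=P(C,[t])[0]; off=(p-[50,35]).astype(int)
A=cv2.resize(im[off[1]:off[1]+75,off[0]:off[0]+100],None,fx=8,fy=8,interpolation=cv2.INTER_CUBIC)
yaw=np.degrees(np.arctan2(R[1,0],R[0,0]))
for g in(1,-1):
    c=t+g*R[:,0]*(.044+.005); draw(A,C,box(c[0],c[1],yaw,.010,.019,t[2]-.017,t[2]+.021),off,8,(0,0,255))
cv2.imwrite('pics/c10.png',A)
E
```

```text
scene slim_case 0.92 [382, 196, 24, 32] [0.5169 0.3958] 0.1503 0.046 -1.3
scene mat 0.82 [382, 200, 40, 32] [0.503  0.4055] 0.1684 0.0798 1.2
top slim_case 0.58 [113, 197, 13, 44] [0.4949 0.3955] 0.116 0.0382 -0.2
top mat 0.98 [112, 197, 31, 60] [0.4973 0.4026] 0.1724 0.0851 0.6
```

View pics/c10.png

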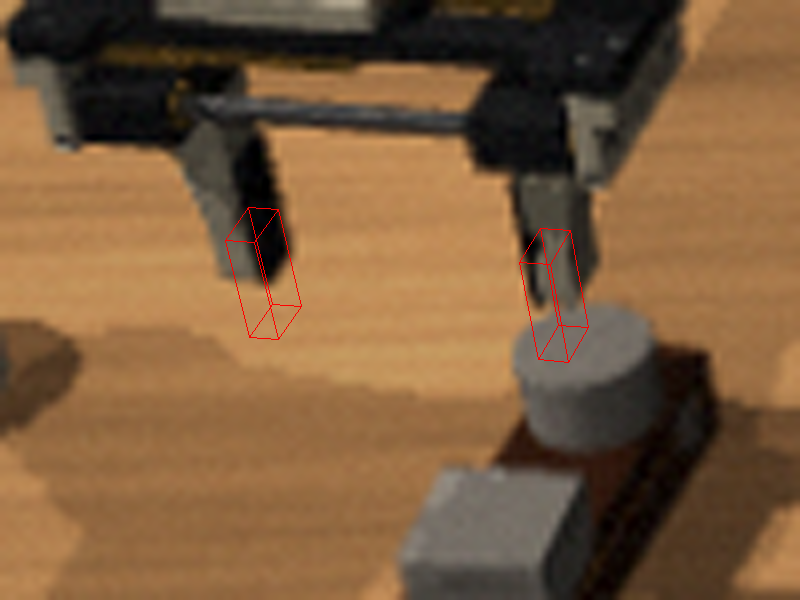

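The overlay shows the real fingertips about 6 px higher than stated, roughly 22 mm. So the tips sit about 5 mm *behind* the reported TCP, not 17 mm ahead. That explains why a finger rode on the lid edge at tcp z 0.066. I use tip z ≈ tcp z + 5 mm from here, and re-grasp the tin at tcp z ≈ 0.046.

```bash
python3 -m jog '[[[0.0876,-0.03,-0.006,-0.01,0,0,0],[0.0876,-0.06,-0.012,-0.03,0,0,0],[0.0876,-0.067,-0.013,-0.06,0,0,0.02],[0.0876,-0.067,-0.013,-0.09,0,0,0.02],[0.0876,-0.067,-0.013,-0.115,0,0,0.02],[0.0876,-0.067,-0.013,-0.135,0,0,0.02],[0.0876,-0.067,-0.013,-0.15,0,0,0.02],[0.0876,-0.067,-0.013,-0.162,0,0,0.02],[0.0876,-0.067,-0.013,-0.169,0,0,0.02],[0.0876,-0.067,-0.013,-0.169,0,0,0.02]]]'
python3 -m jog '[[[0.0876,0,0,0,0,0,0],[0.07,0,0,0,0,0,0],[0.05,0,0,0,0,0,0],[0.05,0,0,0,0,0,0],[0.05,0,0,0,0,0,0],[0.05,0,0,0,0,0,0],[0.05,0,0,0,0,0,0],[0.05,0,0,0,0,0,0],[0.05,0,0,0,0,0,0],[0.05,0,0,0,0,0,0]]]' 15
```

```text
clock: 18.65
tcp_pos: [0.5337, -0.3924, 0.0468]
orientation: [-2.377, -2.051, 0.001]
force: [-0.6, -0.2, 1.0]
finger_gap: 1.001
clock: 19.48
tcp_pos: [0.5345, -0.3927, 0.0485]
orientation: [2.378, 2.052, 0.0]
force: [-1.1, 1.4, 3.6]
finger_gap: 0.614
```

```bash
python3 -m jog '[[[0.05,0,0,0.005,0,0,0],[0.05,0,0,0.015,0,0,0],[0.05,0,0,0.03,0,0,0],[0.05,0,0,0.05,0,0,0],[0.05,0,0,0.075,0,0,0],[0.05,0,0,0.1,0,0,0],[0.05,0,0.02,0.11,0,0,0],[0.05,0,0.05,0.11,0,0,0],[0.05,0,0.08,0.11,0,0,0],[0.05,0,0.115,0.11,0,0,0]]]'
python3 -m jog '[[[0.05,0,0.04,0,0,0,0],[0.05,0,0.08,0,0,0,0],[0.05,0,0.12,0,0,0,0],[0.05,0,0.155,0,0,0,-0.03],[0.05,-0.002,0.19,0,0,0,-0.06],[0.05,-0.004,0.22,0,0,0,-0.06],[0.05,-0.004,0.25,0,0,0,-0.06],[0.05,-0.004,0.27,0,0,0,-0.06],[0.05,-0.004,0.279,0,0,0,-0.06],[0.05,-0.004,0.279,0,0,0,-0.06]]]'
python3 - <<'E'
from ov import *
for n in('scene','top'):
    C,im=snap(n,f'pics/{n}11.png')
    for k,z in(('square_tray',.01),):
        for q,rc,reg in cut(k,n): 
            r=rect(C,reg,z)
            if q>.3 and abs(r[0][1])<.05: print(n,k,q,rc,*r)
print(bot.get_obs())
C=cam('scene');im=cv2.imread('pics/scene11.png');off=np.array([215,165]);A=cv2.resize(im[165:235,215:295],None,fx=8,fy=8,interpolation=cv2.INTER_CUBIC)
draw(A,C,box(.529,.002,-12.5,.084,.084,0,.01),off,8,(0,255,255))
t=bot.get_obs()['tcp_pos'];draw(A,C,box(t[0],t[1],-12.5,.054,.054,t[2]-.0075,t[2]+.0245),off,8,(0,0,255))
cv2.imwrite('pics/c11.png',A)
E
```

```text
clock: 20.32
tcp_pos: [0.5341, -0.2773, 0.1591]
orientation: [2.38, 2.05, 0.001]
force: [0.4, 1.4, -1.8]
finger_gap: 0.618
clock: 21.15
tcp_pos: [0.5305, 0.0029, 0.1589]
orientation: [2.437, 1.982, 0.002]
force: [0.3, -0.7, -1.8]
finger_gap: 0.616
scene square_tray 0.96 [246, 242, 40, 29] [ 0.6756 -0.0135] 0.0931 0.0865 -21.7
scene square_tray 0.73 [251, 211, 26, 24] [0.5344 0.0043] 0.0907 0.0815 -13.3
scene square_tray 0.65 [247, 180, 33, 20] [0.396  0.0017] 0.0947 0.0908 -19.7
top square_tray 0.74 [260, 235, 37, 42] [3.871e-01 2.000e-04] 0.0851 0.0844 -20.1
top square_tray 0.71 [256, 193, 37, 18] [0.5048 0.0056] 0.0853 0.0429 79.7
{'clock': 21.35, 'qpos': array([ 3.71002696e-01,  1.74813439e-01, -3.97499123e-01,  4.30059161e-05,
       -9.98649232e-01, -2.14980347e+00]), 'qvel': array([-0.00640864,  0.00154661, -0.00126708,  0.00085656,  0.00173498,
       -0.00182727]), 'joint_efforts': array([ 5.03779203e-01, -4.12728631e+01,  2.67771274e+01,  6.41583100e+00,
       -8.63150158e-02,  3.46329958e-03]), 'tcp_pos': array([5.30211990e-01, 4.44866198e-04, 1.58321603e-01]), 'orientation': array([-2.44002125e+00, -1.97883790e+00,  2.64840679e-04]), 'force': array([ 0.1231403 , -0.55717208, -2.41725264]), 'torque': array([-0.10868535, -0.06385811, -0.03664853]), 'finger_gap': 0.619403817339535}
```

View pics/c11.png

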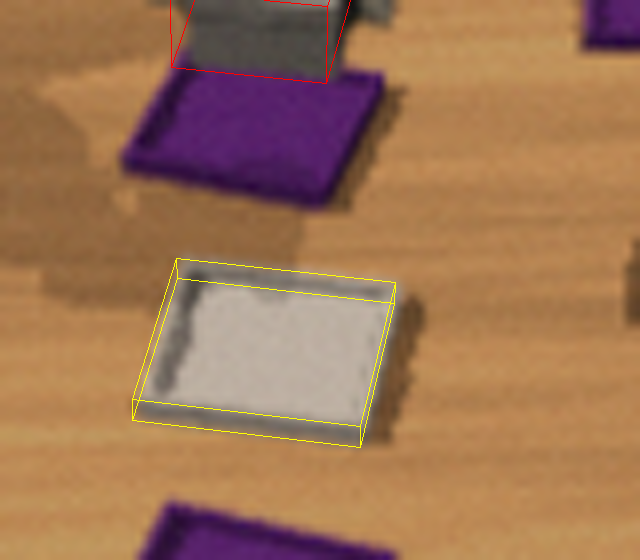

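The overlay fits the white tray at (0.529,0.002), and the tin is held as predicted.

```bash
python3 -m jog '[[[0.05,-0.001,0.002,-0.03,0,0,0],[0.05,-0.001,0.002,-0.06,0,0,0],[0.05,-0.001,0.002,-0.09,0,0,0],[0.05,-0.001,0.002,-0.115,0,0,0],[0.05,-0.001,0.002,-0.132,0,0,0],[0.05,-0.001,0.002,-0.14,0,0,0],[0.05,-0.001,0.002,-0.144,0,0,0],[0.05,-0.001,0.002,-0.144,0,0,0],[0.05,-0.001,0.002,-0.144,0,0,0],[0.05,-0.001,0.002,-0.144,0,0,0]]]'
```

```text
clock: 22.18
tcp_pos: [0.5303, 0.0034, 0.0154]
orientation: [2.439, 1.979, 0.003]
force: [0.0, 0.2, -1.9]
finger_gap: 0.618
```

```bash
python3 -m jog '[[[0.05,0,0,-0.001,0,0,0],[0.05,0,0,-0.002,0,0,0],[0.055,0,0,-0.002,0,0,0],[0.06,0,0,-0.002,0,0,0],[0.07,0,0,-0.002,0,0,0],[0.08,0,0,-0.002,0,0,0],[0.0876,0,0,-0.002,0,0,0],[0.0876,0,0,-0.002,0,0,0],[0.0876,0,0,-0.002,0,0,0],[0.0876,0,0,0.01,0,0,0]]]'
python3 -m jog '[[[0.0876,0,0,0.03,0,0,0],[0.0876,0,0,0.07,0,0,0],[0.0876,0,0,0.11,0,0,0],[0.0876,0.02,-0.03,0.13,0,0,0],[0.0876,0.05,-0.05,0.15,0,0,0],[0.0876,0.08,-0.06,0.17,0,0,0],[0.0876,0.09,-0.07,0.19,0,0,0],[0.0876,0.09,-0.07,0.21,0,0,0],[0.0876,0.09,-0.07,0.21,0,0,0],[0.0876,0.09,-0.07,0.21,0,0,0]]]'
python3 look.py pics/w12.png square_tin=.036 square_tray scale
python3 -m jog '[[[0.0876,-0.01,-0.04,0,0,0,0],[0.0876,-0.02,-0.08,0,0,0,0],[0.0876,-0.03,-0.12,0,0,0,0],[0.0876,-0.04,-0.16,0,0,0,0],[0.0876,-0.06,-0.19,0,0,0,0],[0.0876,-0.08,-0.22,0,0,0,0],[0.0876,-0.1,-0.25,0.02,0,0,0],[0.0876,-0.11,-0.28,0.03,0,0,0],[0.0876,-0.11,-0.3,0.03,0,0,0],[0.0876,-0.11,-0.3,0.03,0,0,0]]]'
python3 look.py pics/w13.png round_tin long_case scale
```

```text
clock: 23.02
tcp_pos: [0.5279, 0.0029, 0.0225]
orientation: [-2.439, -1.978, 0.005]
force: [0.5, -0.2, -0.0]
finger_gap: 0.993
clock: 23.85
tcp_pos: [0.6198, -0.0669, 0.235]
orientation: [2.439, 1.978, 0.003]
force: [-0.0, 0.1, -0.7]
finger_gap: 0.996
23.9 [ 0.61905904 -0.06668058  0.2339672 ] 78.10630479950208
square_tin 0.58 [297, 73, 56, 55] [0.5293 0.0024] 0.0553 0.0553 -11.1 2757
square_tray 0.84 [298, 190, 79, 76] [ 0.6687 -0.0139] 0.0892 0.0862 69.9 4376
square_tray 0.8 [292, 74, 80, 80] [0.5293 0.0019] 0.0861 0.0845 76.8 2912
scale 0.81 [105, 94, 163, 188] [ 0.5058 -0.1997] 0.2099 0.1033 5.1 17372
clock: 24.88
tcp_pos: [0.5083, -0.3698, 0.2642]
orientation: [2.442, 1.976, -0.001]
force: [0.3, 1.7, 0.3]
finger_gap: 0.999
24.9333 [ 0.50845348 -0.36812537  0.26347239] 77.9830569085713
round_tin 0.87 [232, 97, 46, 52] [ 0.4296 -0.3766] 0.0526 0.0522 34.6 1990
long_case 0.78 [232, 138, 46, 162] [ 0.5066 -0.3942] 0.1422 0.0561 -13.1 5477
scale 0.9 [374, 110, 126, 213] [ 0.4913 -0.213 ] 0.2377 0.1058 5.3 16936
```

```bash
python3 -c "
import cv2,numpy as np
cv2.imwrite('pics/c12.png',cv2.resize(np.hstack([cv2.imread('pics/w12.png')[:220],cv2.imread('pics/w13.png')[:220]]),None,fx=.78,fy=.78))"
```

```text
(no output)
```

View pics/c12.png

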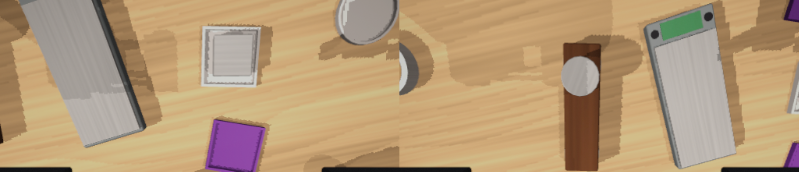

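Square tin sits centred in the white tray (0.5 mm off). The round tin is alone on the case at (0.4296,-0.3766).

```bash
python3 -m jog '[[[0.0876,-0.03,-0.004,-0.015,0,0,0],[0.0876,-0.06,-0.008,-0.035,0,0,0],[0.0876,-0.079,-0.0085,-0.06,0,0,0],[0.0876,-0.079,-0.0085,-0.095,0,0,0],[0.0876,-0.079,-0.0085,-0.13,0,0,0],[0.0876,-0.079,-0.0085,-0.16,0,0,0],[0.0876,-0.079,-0.0085,-0.185,0,0,0],[0.0876,-0.079,-0.0085,-0.2,0,0,0],[0.0876,-0.079,-0.0085,-0.21,0,0,0],[0.0876,-0.079,-0.0085,-0.2165,0,0,0]]]'
python3 -m jog '[[[0.0876,0,0,0,0,0,0],[0.07,0,0,0,0,0,0],[0.05,0,0,0,0,0,0],[0.05,0,0,0,0,0,0],[0.05,0,0,0,0,0,0],[0.05,0,0,0,0,0,0],[0.05,0,0,0,0,0,0],[0.05,0,0,0,0,0,0],[0.05,0,0,0,0,0,0],[0.05,0,0,0,0,0,0]]]' 15
```

```text
clock: 25.92
tcp_pos: [0.4302, -0.3742, 0.0465]
orientation: [-2.437, -1.981, 0.001]
force: [0.8, 0.3, 0.1]
finger_gap: 1.001
clock: 26.75
tcp_pos: [0.4305, -0.3754, 0.0482]
orientation: [2.439, 1.98, 0.0]
force: [-0.5, 0.5, 4.8]
finger_gap: 0.614
```

```bash
python3 -m jog '[[[0.05,0,0,0.005,0,0,0],[0.05,0,0,0.015,0,0,0],[0.05,0,0,0.03,0,0,0],[0.05,0,0,0.05,0,0,0],[0.05,0,0,0.075,0,0,0],[0.05,0,0.02,0.1,0,0,0],[0.05,0.01,0.05,0.11,0,0,0],[0.05,0.02,0.08,0.11,0,0,0],[0.05,0.03,0.115,0.11,0,0,0],[0.05,0.04,0.15,0.11,0,0,0]]]'
python3 -m jog '[[[0.05,0.005,0.04,0,0,0,0],[0.05,0.01,0.08,0,0,0,0],[0.05,0.015,0.12,0,0,0,0],[0.05,0.02,0.16,0,0,0,0],[0.05,0.025,0.2,0,0,0,0],[0.05,0.03,0.24,0,0,0,0],[0.05,0.035,0.28,0,0,0,0],[0.05,0.04,0.32,0,0,0,0],[0.05,0.04,0.355,0,0,0,0],[0.05,0.04,0.39,0,0,0,0]]]'
python3 -m jog '[[[0.05,0,0.02,0,0,0,0],[0.05,0,0.03,0,0,0,0],[0.05,0,0.037,0,0,0,0],[0.05,0,0.037,-0.02,0,0,0],[0.05,0,0.037,-0.05,0,0,0],[0.05,0,0.037,-0.07,0,0,0],[0.05,0,0.037,-0.09,0,0,0],[0.05,0,0.037,-0.1,0,0,0],[0.05,0,0.037,-0.1,0,0,0],[0.05,0,0.037,-0.1,0,0,0]]]'
```

```text
clock: 27.58
tcp_pos: [0.4704, -0.2239, 0.1587]
orientation: [2.44, 1.978, 0.002]
force: [0.7, -0.4, -1.3]
finger_gap: 0.611
clock: 28.42
tcp_pos: [0.51, 0.1669, 0.1583]
orientation: [-2.439, -1.98, -0.001]
force: [1.2, -0.6, -1.1]
finger_gap: 0.613
clock: 29.25
tcp_pos: [0.5105, 0.2012, 0.058]
orientation: [2.44, 1.979, -0.001]
force: [0.2, -0.4, -1.6]
finger_gap: 0.613
```

```bash
python3 -m jog '[[[0.05,0,0.001,-0.02,0,0,0],[0.05,0,0.001,-0.035,0,0,0],[0.05,0,0.001,-0.042,0,0,0],[0.05,0,0.001,-0.045,0,0,0],[0.05,0,0.001,-0.045,0,0,0],[0.05,0,0.001,-0.045,0,0,0],[0.055,0,0.001,-0.045,0,0,0],[0.06,0,0.001,-0.045,0,0,0],[0.07,0,0.001,-0.045,0,0,0],[0.08,0,0.001,-0.045,0,0,0]]]'
python3 -m jog '[[[0.0876,0,0,0,0,0,0],[0.0876,0,0,0,0,0,0],[0.0876,0,0,0.01,0,0,0],[0.0876,0,0,0.04,0,0,0],[0.0876,0,0,0.08,0,0,0],[0.0876,0.02,0,0.11,0,0,0],[0.0876,0.05,-0.01,0.13,0,0,0],[0.0876,0.08,-0.02,0.15,0,0,0],[0.0876,0.09,-0.05,0.18,0,0,0],[0.0876,0.09,-0.07,0.2,0,0,0]]]'
python3 look.py pics/w14.png round_tin=.036 round_dish square_tin=.036
```

```text
clock: 30.08
tcp_pos: [0.5106, 0.203, 0.0133]
orientation: [2.439, 1.98, 0.002]
force: [0.6, 0.6, -1.3]
finger_gap: 0.778
clock: 30.92
tcp_pos: [0.6024, 0.1316, 0.215]
orientation: [2.438, 1.979, 0.001]
force: [-0.1, 0.0, 0.8]
finger_gap: 0.999
30.9667 [0.60307354 0.12896489 0.21971799] 78.06960644706886
round_dish 0.86 [299, 69, 77, 78] [0.5115 0.203 ] 0.0832 0.0819 78.1 2493
square_tin 0.74 [123, 125, 66, 52] [0.5292 0.0083] 0.0623 0.053 78.3 2916
```

```bash
python3 -m jog '[[[0.0876,0,-0.04,0.01,0,0,0],[0.0876,0,-0.08,0.02,0,0,0],[0.0876,0,-0.12,0.03,0,0,0],[0.0876,0,-0.16,0.04,0,0,0],[0.0876,0,-0.195,0.06,0,0,0],[0.0876,0,-0.23,0.08,0,0,0],[0.0876,0,-0.265,0.1,0,0,0],[0.0876,-0.01,-0.3,0.12,0,0,0],[0.0876,-0.015,-0.335,0.14,0,0,0],[0.0876,-0.02,-0.37,0.16,0,0,0]]]'
python3 -m jog '[[[0.0876,0,-0.035,0.01,0,0,0],[0.0876,0,-0.07,0.02,0,0,0],[0.0876,0,-0.09,0.02,0,0,0],[0.0876,0,-0.1,0.02,0,0,0],[0.0876,0,-0.1,0.02,0,0,0],[0.0876,0,-0.1,0.02,0,0,0],[0.0876,0,-0.1,0.02,0,0,0],[0.0876,0,-0.1,0.02,0,0,0],[0.0876,0,-0.1,0.02,0,0,0],[0.0876,0,-0.1,0.02,0,0,0]]]'
python3 look.py pics/w15.png long_case scale
python3 - <<'E'
# plate alone: fit bright plate; overlay estimates
from ov import *
im=cv2.imread('pics/w15.png');C=cam('wrist')
for nm,b,col in(('long',box(.4805,-.3857,-13,.2,.056,0,.04),(255,255,0)),('plate',box(.508,-.2085,5.2,.2,.092,.026,.032),(0,0,255))):
    draw(im,C,b,np.array([0,0]),1,col)
cv2.imwrite('pics/c15.png',cv2.resize(im[:220,100:450],None,fx=2.2,fy=2.2,interpolation=cv2.INTER_CUBIC))
E
```

```text
clock: 31.95
tcp_pos: [0.5795, -0.2379, 0.3731]
orientation: [-2.437, -1.981, 0.001]
force: [1.1, 0.1, 0.7]
finger_gap: 1.001
clock: 32.78
tcp_pos: [0.5805, -0.3363, 0.393]
orientation: [2.438, 1.981, 0.0]
force: [-0.0, -0.7, 0.5]
finger_gap: 1.002
32.8333 [ 0.58046978 -0.33646013  0.39299013] 78.18869778464682
long_case 0.75 [207, 89, 36, 132] [ 0.4806 -0.3864] 0.1985 0.0575 -13.1 4869
scale 0.97 [317, 78, 99, 155] [ 0.4929 -0.2103] 0.2359 0.1018 4.8 9936
```

View pics/c15.png

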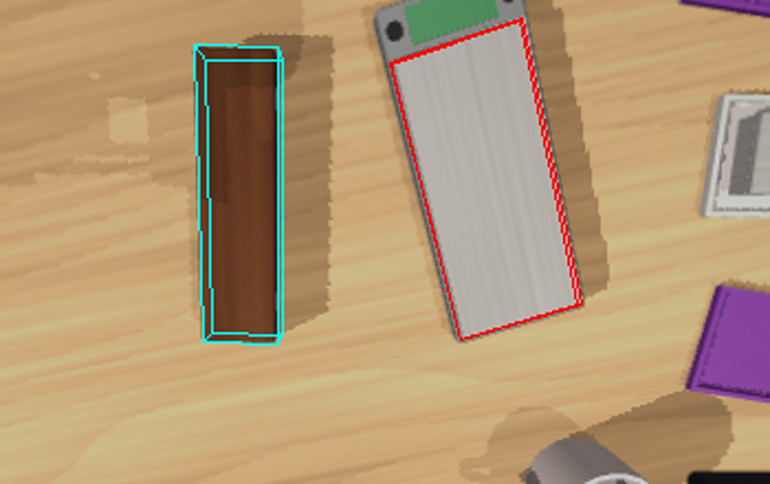

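Both overlays fit (case and plate). Now the long case.

```bash
python3 -m jog '[[[0.0876,-0.02,-0.01,-0.03,0,0,-0.022],[0.0876,-0.04,-0.02,-0.065,0,0,-0.022],[0.0876,-0.06,-0.03,-0.1,0,0,-0.022],[0.0876,-0.08,-0.04,-0.135,0,0,-0.022],[0.0876,-0.095,-0.048,-0.17,0,0,-0.022],[0.0876,-0.0997,-0.05,-0.21,0,0,-0.022],[0.0876,-0.0997,-0.05,-0.245,0,0,-0.022],[0.0876,-0.0997,-0.05,-0.28,0,0,-0.022],[0.0876,-0.0997,-0.05,-0.3,0,0,-0.022],[0.0876,-0.0997,-0.05,-0.31,0,0,-0.022]]]'
```

```text
clock: 33.77
tcp_pos: [0.4788, -0.3864, 0.0794]
orientation: [-2.458, -1.949, 0.003]
force: [-0.4, 0.9, 0.5]
finger_gap: 1.001
```

```bash
python3 -m jog '[[[0.0876,0.001,0,-0.025,0,0,0],[0.0876,0.001,0,-0.045,0,0,0],[0.0876,0.001,0,-0.06,0,0,0],[0.0876,0.001,0,-0.068,0,0,0],[0.0876,0.001,0,-0.07,0,0,0],[0.0876,0.001,0,-0.07,0,0,0],[0.07,0.001,0,-0.07,0,0,0],[0.05,0.001,0,-0.07,0,0,0],[0.05,0.001,0,-0.07,0,0,0],[0.05,0.001,0,-0.07,0,0,0]]]' 30
python3 -m jog '[[[0.05,0,0,0,0,0,0],[0.05,0,0,0,0,0,0],[0.05,0,0,0,0,0,0],[0.05,0,0,0.002,0,0,0],[0.05,0,0,0.01,0,0,0],[0.05,0,0,0.02,0,0,0],[0.05,0,0,0.035,0,0,0],[0.05,0,0,0.055,0,0,0],[0.05,0,0,0.08,0,0,0],[0.05,0,0,0.1,0,0,0]]]'
```

```text
clock: 34.6
tcp_pos: [0.4821, -0.3874, 0.0136]
orientation: [2.46, 1.952, 0.001]
force: [0.9, 0.3, -0.4]
finger_gap: 0.76
clock: 35.43
tcp_pos: [0.4816, -0.3873, 0.1148]
orientation: [2.46, 1.953, 0.0]
force: [0.3, -0.2, -4.8]
finger_gap: 0.636
```

```bash
python3 -m jog '[[[0.05,0.004,0.025,0,0,0,0.05],[0.05,0.008,0.05,0,0,0,0.1],[0.05,0.012,0.075,0,0,0,0.15],[0.05,0.016,0.1,0,0,0,0.2],[0.05,0.02,0.125,0,0,0,0.25],[0.05,0.025,0.15,0,0,0,0.3],[0.05,0.026,0.17,0,0,0,0.32],[0.05,0.026,0.181,0,0,0,0.32],[0.05,0.026,0.181,0,0,0,0.32],[0.05,0.026,0.181,0,0,0,0.32]]]'
python3 - <<'E'
from ov import *
C,im=snap('scene','pics/scene16.png');o=bot.get_obs();t=o['tcp_pos'];R=Ro.from_rotvec(o['orientation']).as_matrix();yaw=np.degrees(np.arctan2(R[1,0],R[0,0]));print(o['clock'],t,yaw,o['force'])
im=cv2.imread('pics/scene16.png');off=np.array([130,155]);A=cv2.resize(im[155:230,130:230],None,fx=8,fy=8,interpolation=cv2.INTER_CUBIC)
draw(A,C,box(t[0],t[1],yaw-90,.2,.056,t[2]-.0135,t[2]+.0265),off,8,(255,255,0))
draw(A,C,box(.507,-.206,5.2,.2,.092,.028,.032),off,8,(0,0,255))
cv2.imwrite('pics/c16.png',A)
E
```

```text
clock: 36.27
tcp_pos: [0.5077, -0.2059, 0.1133]
orientation: [2.117, 2.32, 0.0]
force: [0.5, -1.1, -4.3]
finger_gap: 0.638
36.3167 [ 0.5076511  -0.20647398  0.11316396] 95.20207420186902 [ 0.54060658  0.14418438 -4.56322728]
```

View pics/c16.png

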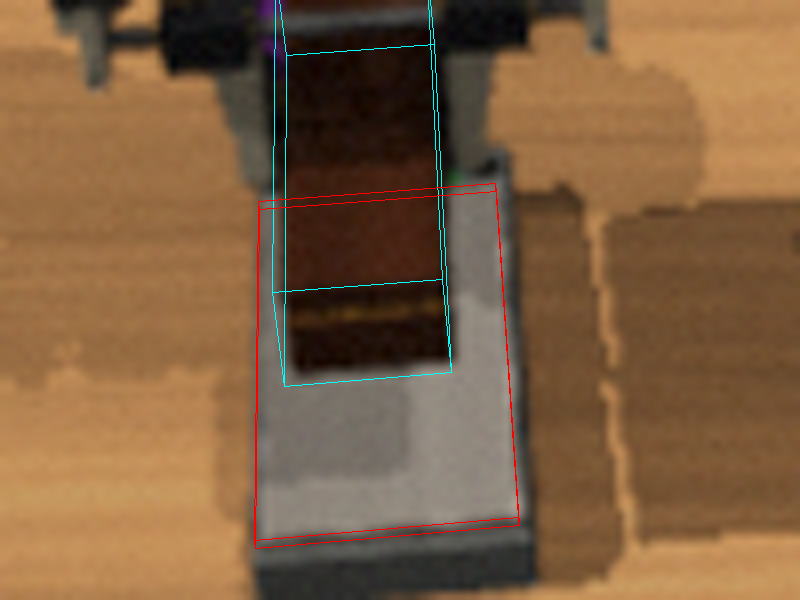

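```bash
python3 -m jog '[[[0.05,0,0.001,-0.015,0,0,0],[0.05,0,0.001,-0.03,0,0,0],[0.05,0,0.001,-0.042,0,0,0],[0.05,0,0.001,-0.05,0,0,0],[0.05,0,0.001,-0.055,0,0,0],[0.05,0,0.001,-0.058,0,0,0],[0.05,0,0.001,-0.06,0,0,0],[0.05,0,0.001,-0.061,0,0,0],[0.05,0,0.001,-0.062,0,0,0],[0.05,0,0.001,-0.062,0,0,0]]]'
python3 -m jog '[[[0.05,0,0,-0.0005,0,0,0],[0.05,0,0,-0.001,0,0,0],[0.05,0,0,-0.0015,0,0,0],[0.05,0,0,-0.002,0,0,0],[0.05,0,0,-0.0025,0,0,0],[0.05,0,0,-0.003,0,0,0],[0.05,0,0,-0.0035,0,0,0],[0.05,0,0,-0.004,0,0,0],[0.05,0,0,-0.004,0,0,0],[0.05,0,0,-0.004,0,0,0]]]'
```

```text
clock: 37.15
tcp_pos: [0.5079, -0.2053, 0.051]
orientation: [2.118, 2.32, 0.001]
force: [0.0, -0.6, -5.6]
finger_gap: 0.641
clock: 37.98
tcp_pos: [0.5076, -0.2052, 0.0466]
orientation: [-2.118, -2.32, 0.0]
force: [0.4, -0.4, -4.9]
finger_gap: 0.638
```

```bash
python3 -m jog '[[[0.05,0,0,-0.0003,0,0,0],[0.05,0,0,-0.0006,0,0,0],[0.05,0,0,-0.0009,0,0,0],[0.05,0,0,-0.0012,0,0,0],[0.05,0,0,-0.0015,0,0,0],[0.05,0,0,-0.0018,0,0,0],[0.05,0,0,-0.002,0,0,0],[0.05,0,0,-0.002,0,0,0],[0.05,0,0,-0.002,0,0,0],[0.05,0,0,-0.002,0,0,0]]]'
```

```text
clock: 38.82
tcp_pos: [0.5076, -0.2052, 0.0451]
orientation: [2.118, 2.32, 0.0]
force: [-2.6, 2.1, 4.5]
finger_gap: 0.639
```

Contact felt on the plate (force from -4.9 to +4.5 N). Release and retreat.

```bash
python3 -m jog '[[[0.054,0,0,0,0,0,0],[0.056,0,0,0,0,0,0],[0.06,0,0,0,0,0,0],[0.07,0,0,0,0,0,0],[0.0876,0,0,0,0,0,0],[0.0876,0,0,0,0,0,0],[0.0876,0,0,0,0,0,0],[0.0876,0,0,0,0,0,0],[0.0876,0,0,0.01,0,0,0],[0.0876,0,0,0.03,0,0,0]]]'
python3 -m jog '[[[0.0876,0,0,0.04,0,0,0],[0.0876,0,0,0.08,0,0,0],[0.0876,0.02,0,0.11,0,0,0],[0.0876,0.04,0,0.14,0,0,0],[0.0876,0.06,0,0.17,0,0,0],[0.0876,0.075,0,0.2,0,0,0],[0.0876,0.085,0,0.24,0,0,0],[0.0876,0.09,0,0.27,0,0,0],[0.0876,0.09,0,0.28,0,0,0],[0.0876,0.09,0,0.28,0,0,0]]]'
python3 look.py pics/w17.png long_case=.072 scale square_tin=.036 round_tin=.036
python3 - <<'E'
from ov import *
im=cv2.imread('pics/w17.png');C=cam('wrist')
draw(im,C,box(.507,-.2055,5.2,.2,.092,.03,.032),np.array([0,0]),1,(0,0,255))
cv2.imwrite('pics/c17.png',cv2.resize(im[:220,100:450],None,fx=2.2,fy=2.2,interpolation=cv2.INTER_CUBIC))
E
```

```text
clock: 39.65
tcp_pos: [0.5059, -0.205, 0.0734]
orientation: [-2.116, -2.317, 0.004]
force: [0.2, 0.7, 0.6]
finger_gap: 0.999
clock: 40.48
tcp_pos: [0.5987, -0.2056, 0.359]
orientation: [2.115, 2.316, 0.005]
force: [0.0, 0.6, 0.4]
finger_gap: 0.998
40.5333 [ 0.59783807 -0.20522131  0.35649077] 95.20110333988649
long_case 0.57 [259, 82, 47, 155] [ 0.5065 -0.2057] 0.198 0.0572 5.1 6460
scale 0.56 [258, 79, 74, 157] [ 0.5012 -0.2063] 0.2162 0.0992 5.1 3977
square_tin 0.61 [392, 117, 51, 44] [ 0.5278 -0.0026] 0.063 0.0544 78.6 1511
round_tin 0.79 [504, 114, 16, 31] [0.5163 0.1631] 0.0446 0.0169 17.8 276
```

View pics/c17.png

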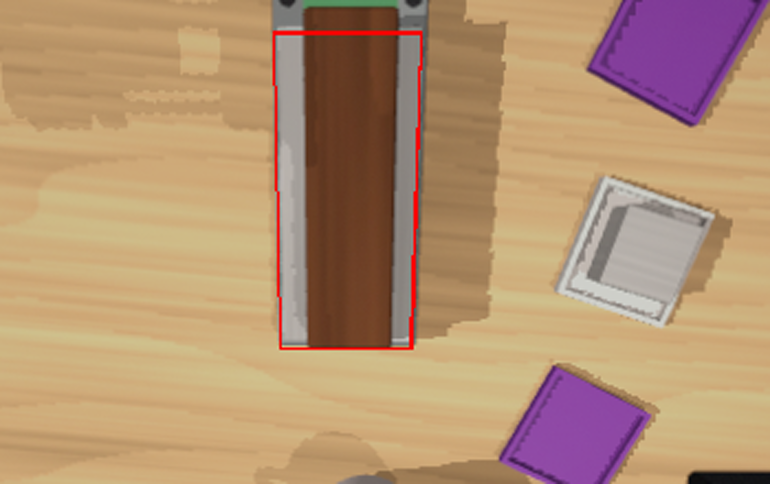

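Long case centred on the plate, (0.5065,-0.2057) at yaw 5.1°. Now fetch the slim case.

```bash
python3 -m jog '[[[0.07,0,0.04,0,0,0,-0.03],[0.07,0,0.08,0,0,0,-0.06],[0.07,0,0.12,0,0,0,-0.09],[0.07,0,0.16,0,0,0,-0.09],[0.07,0,0.2,0,0,0,-0.09],[0.07,0,0.24,0,0,0,-0.09],[0.07,0,0.28,0,0,0,-0.09],[0.07,0,0.32,0,0,0,-0.09],[0.07,0,0.36,0,0,0,-0.09],[0.07,0,0.4,0,0,0,-0.09]]]'
python3 -m jog '[[[0.07,0,0.035,-0.02,0,0,0],[0.07,0,0.07,-0.04,0,0,0],[0.07,0,0.105,-0.06,0,0,0],[0.07,0,0.14,-0.07,0,0,0],[0.07,0,0.16,-0.07,0,0,0],[0.07,0,0.17,-0.07,0,0,0],[0.07,0,0.17,-0.07,0,0,0],[0.07,0,0.17,-0.07,0,0,0],[0.07,0,0.17,-0.07,0,0,0],[0.07,0,0.17,-0.07,0,0,0]]]'
python3 look.py pics/w18.png slim_case=.033 mat round_tin=.036 round_dish
```

```text
clock: 41.57
tcp_pos: [0.5967, 0.1965, 0.3539]
orientation: [-2.22, -2.222, 0.002]
force: [1.2, -0.1, 1.5]
finger_gap: 0.799
clock: 42.4
tcp_pos: [0.598, 0.3635, 0.2857]
orientation: [2.222, 2.221, 0.002]
force: [0.2, -0.3, -0.1]
finger_gap: 0.803
42.45 [0.5979802  0.36351826 0.28565867] 89.97036159076664
slim_case 0.58 [285, 78, 30, 100] [0.4981 0.3997] 0.1158 0.0324 0.3 2501
mat 0.85 [283, 78, 61, 133] [0.5005 0.4042] 0.1691 0.0816 1.4 5746
round_dish 0.79 [132, 90, 64, 69] [0.5123 0.2052] 0.0839 0.0831 -4.0 1606
```

The viewer limit is reached, so I go on with numbers. Slim at (0.498,0.400), yaw 0.3°, size matches.

```bash
python3 -m jog '[[[0.065,-0.03,0.01,-0.02,0,0,0],[0.065,-0.06,0.02,-0.04,0,0,0],[0.065,-0.09,0.03,-0.06,0,0,0],[0.065,-0.1,0.036,-0.095,0,0,0],[0.065,-0.1,0.036,-0.13,0,0,0],[0.065,-0.1,0.036,-0.165,0,0,0],[0.065,-0.1,0.036,-0.195,0,0,0],[0.065,-0.1,0.036,-0.21,0,0,0],[0.065,-0.1,0.036,-0.22,0,0,0],[0.065,-0.1,0.036,-0.225,0,0,0]]]'
python3 -m jog '[[[0.065,0,0,-0.02,0,0,0],[0.065,0,0,-0.035,0,0,0],[0.065,0,0,-0.045,0,0,0],[0.065,0,0,-0.05,0,0,0],[0.065,0,0,-0.05,0,0,0],[0.065,0,0,-0.05,0,0,0],[0.05,0,0,-0.05,0,0,0],[0.035,0,0,-0.05,0,0,0],[0.025,0,0,-0.05,0,0,0],[0.025,0,0,-0.05,0,0,0]]]' 15
python3 -m jog '[[[0.025,0,0,0,0,0,0],[0.025,0,0,0,0,0,0],[0.025,0,0,0,0,0,0],[0.025,0,0,0,0,0,0],[0.025,0,0,0,0,0,0],[0.025,0,0,0,0,0,0],[0.025,0,0,0,0,0,0],[0.025,0,0,0,0,0,0],[0.025,0,0,0,0,0,0],[0.025,0,0,0,0,0,0]]]'
```

```text
clock: 43.48
tcp_pos: [0.4974, 0.4002, 0.0584]
orientation: [2.22, 2.222, -0.003]
force: [-0.6, -0.7, 0.4]
finger_gap: 0.741
clock: 44.32
tcp_pos: [0.4978, 0.401, 0.0103]
orientation: [-2.22, -2.222, -0.001]
force: [0.3, -0.1, -0.5]
finger_gap: 0.503
clock: 45.15
tcp_pos: [0.4977, 0.4008, 0.0099]
orientation: [-2.221, -2.222, -0.0]
force: [-1.3, -0.1, 3.6]
finger_gap: 0.34
```

```bash
python3 -m jog '[[[0.025,0,0,0.005,0,0,0],[0.025,0,0,0.02,0,0,0],[0.025,0,0,0.05,0,0,0],[0.025,0,0,0.08,0,0,0],[0.025,0,-0.01,0.115,0,0,0],[0.025,0,-0.03,0.14,0,0,0],[0.025,0,-0.06,0.15,0,0,0],[0.025,0,-0.095,0.15,0,0,0],[0.025,0,-0.13,0.15,0,0,0],[0.025,0,-0.167,0.15,0,0,0]]]'
python3 -m jog '[[[0.025,0.001,-0.04,0,0,0,0.03],[0.025,0.002,-0.08,0,0,0,0.06],[0.025,0.003,-0.12,0,0,0,0.084],[0.025,0.004,-0.16,0,0,0,0.084],[0.025,0.005,-0.2,0,0,0,0.084],[0.025,0.006,-0.24,0,0,0,0.084],[0.025,0.007,-0.28,0,0,0,0.084],[0.025,0.008,-0.32,0,0,0,0.084],[0.025,0.0088,-0.355,0,0,0,0.084],[0.025,0.0088,-0.39,0,0,0,0.084]]]'
python3 -m jog '[[[0.025,0,-0.025,0,0,0,0],[0.025,0,-0.04,0,0,0,0],[0.025,0,-0.0495,0,0,0,0],[0.025,0,-0.0495,-0.02,0,0,0],[0.025,0,-0.0495,-0.035,0,0,0],[0.025,0,-0.0495,-0.05,0,0,0],[0.025,0,-0.0495,-0.06,0,0,0],[0.025,0,-0.0495,-0.065,0,0,0],[0.025,0,-0.0495,-0.065,0,0,0],[0.025,0,-0.0495,-0.065,0,0,0]]]'
python3 - <<'E'
from ov import *
o=bot.get_obs();R=Ro.from_rotvec(o['orientation']).as_matrix();print(o['tcp_pos'],np.degrees(np.arctan2(R[1,0],R[0,0])),o['force'])
E
```

```text
clock: 45.98
tcp_pos: [0.4971, 0.2324, 0.1599]
orientation: [-2.22, -2.223, -0.0]
force: [0.5, 0.1, -0.7]
finger_gap: 0.342
clock: 46.82
tcp_pos: [0.5059, -0.1582, 0.1598]
orientation: [-2.126, -2.313, -0.0]
force: [0.8, 0.4, -1.1]
finger_gap: 0.34
clock: 47.65
tcp_pos: [0.5067, -0.2055, 0.095]
orientation: [2.125, 2.314, -0.0]
force: [0.5, 0.2, -1.1]
finger_gap: 0.339
[ 0.5067412  -0.2055419   0.09502958] 94.8908193299892 [ 0.54086382  0.20284298 -1.08498605]
```

```bash
python3 -m jog '[[[0.025,0,0,-0.006,0,0,0],[0.025,0,0,-0.011,0,0,0],[0.025,0,0,-0.014,0,0,0],[0.025,0,0,-0.0145,0,0,0],[0.025,0,0,-0.015,0,0,0],[0.025,0,0,-0.0155,0,0,0],[0.025,0,0,-0.016,0,0,0],[0.025,0,0,-0.0165,0,0,0],[0.025,0,0,-0.017,0,0,0],[0.025,0,0,-0.017,0,0,0]]]'
python3 -m jog '[[[0.025,0,0,-0.0002,0,0,0],[0.025,0,0,-0.0004,0,0,0],[0.025,0,0,-0.0006,0,0,0],[0.025,0,0,-0.0008,0,0,0],[0.025,0,0,-0.001,0,0,0],[0.025,0,0,-0.001,0,0,0],[0.025,0,0,-0.001,0,0,0],[0.025,0,0,-0.001,0,0,0],[0.025,0,0,-0.001,0,0,0],[0.025,0,0,-0.001,0,0,0]]]'
```

```text
clock: 48.48
tcp_pos: [0.5064, -0.2057, 0.0777]
orientation: [-2.125, -2.314, 0.0]
force: [0.0, -0.0, -0.8]
finger_gap: 0.342
clock: 49.32
tcp_pos: [0.5064, -0.2057, 0.0768]
orientation: [2.125, 2.314, 0.0]
force: [-1.6, 0.4, 2.0]
finger_gap: 0.338
```

Contact felt. Release and check.

```bash
python3 -m jog '[[[0.03,0,0,0,0,0,0],[0.034,0,0,0,0,0,0],[0.038,0,0,0,0,0,0],[0.045,0,0,0,0,0,0],[0.06,0,0,0,0,0,0],[0.07,0,0,0,0,0,0],[0.07,0,0,0,0,0,0],[0.07,0,0,0,0,0,0],[0.07,0,0,0.01,0,0,0],[0.07,0,0,0.03,0,0,0]]]'
python3 -m jog '[[[0.07,0,0,0.04,0,0,0],[0.07,0,0,0.08,0,0,0],[0.07,0.02,0,0.11,0,0,0],[0.07,0.04,0,0.14,0,0,0],[0.07,0.06,0,0.17,0,0,0],[0.07,0.075,0,0.2,0,0,0],[0.07,0.085,0,0.24,0,0,0],[0.07,0.09,0,0.26,0,0,0],[0.07,0.09,0,0.26,0,0,0],[0.07,0.09,0,0.26,0,0,0]]]'
python3 look.py pics/w19.png slim_case=.1 long_case=.072 square_tin=.036 square_tray
python3 -m jog '[[[0.07,0,0.04,0,0,0,0],[0.07,0,0.08,0,0,0,0],[0.07,0,0.12,0,0,0,0],[0.07,0,0.16,0,0,0,0],[0.07,0,0.2,0,0,0,0],[0.07,0,0.24,0,0,0,0],[0.07,0,0.28,0,0,0,0],[0.07,0,0.32,0,0,0,0],[0.07,0,0.36,0,0,0,0],[0.07,0,0.39,0,0,0,0]]]'
python3 look.py pics/w20.png round_tin=.036 round_dish square_tin=.036 square_tray
python3 - <<'E'
from ov import *
C=cam('wrist');g=cv2.imread('pics/w20.png',0)
# hole in dish mask = tin
for q,rc,reg in cut('round_dish','wrist')[:1]:
    m=reg.astype(np.uint8); cs,_=cv2.findContours(m,cv2.RETR_EXTERNAL,cv2.CHAIN_APPROX_NONE)
    f=np.zeros_like(m);cv2.drawContours(f,[max(cs,key=len)],-1,1,-1); h=cv2.morphologyEx((f&(1-m)),cv2.MORPH_OPEN,np.ones((3,3),np.uint8)).astype(bool)
    if h.sum()>100: print('hole',h.sum(),rect(C,h,.036))
for n in('top','scene'):
    C,im=snap(n,f'pics/{n}20.png')
    for k,z in(('round_tin',.036),('round_dish',.01),('slim_case',.1),('long_case',.072),('mug',.09),('jar',.085)):
        for q,rc,reg in cut(k,n)[:1]: print(n,k,q,rc,*rect(C,reg,z))
E
```

```text
clock: 50.15
tcp_pos: [0.5048, -0.2055, 0.1054]
orientation: [-2.123, -2.31, 0.004]
force: [0.5, -0.6, 0.1]
finger_gap: 0.79
clock: 50.98
tcp_pos: [0.5969, -0.2057, 0.3686]
orientation: [2.124, 2.312, 0.003]
force: [0.4, 0.1, -2.6]
finger_gap: 0.8
51.0333 [ 0.59610885 -0.20553796  0.36707099] 94.85640124411223
slim_case 0.93 [261, 86, 29, 92] [ 0.5062 -0.206 ] 0.1137 0.0315 4.1 2091
long_case 0.71 [256, 83, 42, 148] [ 0.5061 -0.2058] 0.1966 0.0566 4.9 3861
long_case 0.44 [502, 114, 21, 32] [0.5157 0.1401] 0.0456 0.0228 17.3 475
square_tin 0.55 [390, 116, 57, 40] [ 0.5277 -0.0022] 0.0653 0.0546 80.2 1496
square_tray 0.88 [359, 197, 64, 64] [ 0.6688 -0.015 ] 0.0881 0.0846 68.7 2346
square_tray 0.77 [406, 30, 82, 61] [0.3885 0.0004] 0.0878 0.0861 -20.3 3035
clock: 52.07
tcp_pos: [0.5956, 0.187, 0.366]
orientation: [-2.124, -2.314, 0.001]
force: [0.4, -0.3, -0.2]
finger_gap: 0.8
52.1167 [0.595812   0.19075134 0.36508517] 95.03647797401362
round_tin 0.75 [269, 94, 38, 36] [0.5099 0.2034] 0.054 0.0515 -85.1 1058
round_dish 0.75 [267, 94, 50, 57] [0.5112 0.2034] 0.0826 0.0815 -85.1 1295
squ
[... 577 characters left out ...]
 185, 19, 46] [ 0.5039 -0.2025] 0.1165 0.0354 3.9
top long_case 0.77 [338, 188, 30, 80] [ 0.5038 -0.2011] 0.2007 0.0652 4.5
top mug 0.96 [324, 96, 47, 40] [ 0.7436 -0.1646] 0.1091 0.0994 -56.4
top jar 0.54 [207, 95, 16, 37] [0.7538 0.1281] 0.0888 0.0376 5.4
scene round_tin 0.81 [316, 201, 15, 14] [0.5304 0.1985] 0.0864 0.0506 -9.6
scene round_dish 0.76 [314, 205, 28, 17] [0.5272 0.2009] 0.0817 0.0762 78.7
scene slim_case 0.83 [178, 183, 13, 32] [ 0.5254 -0.2036] 0.1467 0.031 3.9
scene long_case 0.92 [180, 194, 24, 52] [ 0.5301 -0.2018] 0.2426 0.0565 5.2
scene mug 0.93 [181, 254, 47, 43] [ 0.7969 -0.1611] 0.1416 0.1126 38.6
scene jar 0.69 [310, 256, 25, 38] [0.81   0.1419] 0.1289 0.0603 -12.2
```

```bash
python3 -c "
from bench import bot
print(bot.sign_off())"
```

```text
the job is handed in; nothing more can be done
None
```

I took the pile apart from the top and set everything where you asked, then handed the job in at about 52 s of the 139 s. No verdict was reported.

My last checks, from the wrist and top cameras:

| Thing | Where it lies | Last check |
|---|---|---|
| Square tin | square tray | 0.5 mm off the middle in the one close look after placing it; later oblique looks read up to 4–5 mm |
| Round tin | round dish | within about 2 mm of the middle (two looks; a third estimate gave about 4 mm) |
| Long case | scale's plate | within about 3 mm, yaw 5° on the plate's 5° |
| Slim case | long case | under 1.5 mm and about 1° |

- **Contact forces:** Both cases were lowered until light contact was felt, then released; the readings there were under 10 N, far below the 60 N limit.
- **Mug and jar:** The detections vary by up to about 15 mm, because partial masks shift the fit. I saw no sign that either was touched.
- **First grasp of the square tin failed:** A finger rode on the lid edge and pushed the tin about 8 mm; it stayed flat. The overlay showed the real fingertips about 22 mm higher than the description says. I corrected for that, and every later grasp held at the expected width.
- **Slim case on the mat:** I released it about 5 mm above the mat, before I knew about the fingertip offset. It landed flat.
- **Late checks by numbers only:** I had viewed all 16 allowed pictures, so the pick-up of the slim case from the mat, its final placing and the closing checks rest on measurements only.
- **Scene camera not used for final positions:** It reads about 20 mm further out in x for the things and their holders alike, because side faces are included in the masks.

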